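# Check-weigh a portion of figs and tip it into the empty tray cell

### The arm

A 6-joint arm with a two-finger parallel gripper is mounted at the origin on the work surface. World frame = base frame: x ahead of the robot, y to its left, z up, the work surface at z = 0. Lengths are in m, angles in rad, forces in N, time in s.
With the tool pointing down it reaches from about 0.25 to 0.775 m from the base axis. Payload 4 kg.
Tool frame: the origin (TCP) lies on the centre line of the jaws, within the pads' length; the fingertips stand 19 mm ahead of it and the grasp point (between the pads) is the TCP; x points along the fingers, z is the direction in which the jaws open and shut, and the axes are right-handed (so a half turn about x gives the same grasp; the last joint's range is limited). The gripper opens to 94 mm and grips with 3 to 60 N. Pads are 16 mm wide; open, the fingers measure 119 mm over their backs; the gripper's body (75 mm by 177 mm) begins 78 mm behind the grasp point.
Start: joints at [-1.376, 0.087, 1.371, -0, 1.684, -0.103], TCP at [0.161, -0.526, 0.225] pointing down, gripper open.
Joint ranges: [-3.1, 3.1], [-0.76, 2.03], [0.27, 2.55], [-1.08, 4.22], [0.17, 2.65], [-2.57, 2.57]. Speed limits (rad/s): [2.79, 2.79, 3.14, 3.14, 3.14, 3.14].

### API

Orientations are given as [roll, pitch, yaw] about the fixed x, y, z axes, in that order (R = Rz(yaw) Ry(pitch) Rx(roll)).
In Python, from bench import robot, snapshot, camera_params gives the robot as it stands.
- The arm moves only by the tool step_arm, never from a script. Its argument "motion" is text: rows parted by semicolons, each of 7 numbers parted by spaces: the opening in per cent of the stroke, from 0 (shut) to 100 (fully open), then the shift along the tool's x, y, z in cm, then the turn, a rotation vector about the tool's x, y, z in rad. A call has 1 to 20 rows; each row shifts and turns the commanded pose from where the row before left it, along the tool's axes as they then stand; what a row does not reach is not made up. A row lasts 1/12 s, in which the tool goes at most 41.7 mm and 7.16 degrees, less where a joint would pass 70% of its speed; a pose out of reach is approached as far as the arm can. A call with a gripper value outside its range is refused whole. The fingers move at their own pace and stop on an object; the grip force is fixed at half the most. Time passes only in rows, so rows that do not move let the fingers close. It gives the time, the measured TCP pose, the force and the opening at its end, in the units of the state.
- robot.get_obs(): the state, without advancing time (a new reading comes with each control period).
- snapshot(name): name is "scene" or "top"; returns the picture (384x512x3 uint8, red, green, blue); there is no depth.
- camera_params(name): a dict with "fx", "fy", "cx", "cy" (pixels), "R" (3x3) and "t" (3): a world point X has camera coordinates R X + t. Camera axes: x right, y down, z forward; pixel columns grow to the right and rows downward; lengths in m; the calibration is good to about 2 mm. A picture is of the moment at which its call begins. camera_params takes no time and is no camera call.
- robot.close_job(): hands the job in, once; it reports no verdict.
The state is a dict: "time": time; "joint_positions": joint angles; "qvel": joint speeds; "joint_torque": joint torques, N m; "tool_pos": TCP position; "ee_rot": TCP orientation; "wrist_force": force on the tool from outside, world axes, zero at the start; "wrist_torque": the same for the moment, N m; "width": finger opening in m.
Only numpy, scipy, OpenCV 4.12 (cv2) and the standard library are available. Lean on these libraries where they do the work, as an engineer would, in place of code of your own. Each camera call takes 0.05 s, during which the arm holds its last target.

### The job

The scoop with two figs stands with its tail handle under the shelf: lift it out by its arch, keep the figs in it, and stand it level in the middle of the bench scale, letting go of it there so that the portion is weighed. Then take it again by its tail handle and, with its lip low over the only empty cell of the divided tray, tip it nose down so that both figs roll gently into that cell and lie side by side on its floor; stand the empty scoop level on the middle of the scale again and let go. Do not touch the figs with the gripper, and do not disturb the other things on the table.

Things in the scene. Friction and masses are not known exactly. Their poses are not given: they have to be found in the camera images.
- scoop: Aluminium portion scoop with black grips, 130 g (varies), standing level on the table. Origin: centre of the trough's underside; +x to the open nose, tail along -x, z up. Trough 106 long (x -53 to 53), 54 wide, walls 40 mm high and 3.5 thick, floor 4 mm; the nose end is open but for a 5 mm lip. Held level the figs stay in, rolling to and fro.
- scoop_arch (a point): Carrying grip: centre of the black crossbar of the arch over the middle of the trough, 80 mm above the scoop's underside. The bar is 12 mm thick (along the scoop's x), 54 mm wide (y), 34 mm high (63 to 97 mm above the underside); grip it from above, fingers closing along the scoop's x. Figs pass under it.
- scoop_tail (a point): Tipping grip on the black tail handle: 118 mm behind the scoop's origin, 31 mm above its underside. Handle: bar along x, 53 to 155 mm behind the origin, 14 wide (y), 22 high; fingers close along y. If the fingers slant about 40 degrees forward and down (to the nose) when gripping, the hand comes about upright while tipping. The load levers on the grip (0.3 N m): grip firmly.
- scoop_tip (a point): Middle of the top of the nose lip, 53 mm ahead of the scoop's origin, 9 mm above its underside. The figs begin to roll over the lip at a nose-down tilt of about 0.6 to 0.9 rad and are all out by about 1.1 rad.
- fig_a: A fig of the portion, green, rigid, smooth-skinned, a ball of radius 18 mm with a short neck (25 mm from the centre to the neck's end), 30 g (varies). Origin: centre of the ball. Starts in the scoop.
- fig_b: The other fig of the portion, the same as fig_a. Starts in the scoop.
- bay: Fixed plywood shelf, underside 105 mm above the table, on two cheeks, a black fruit crate on it (top 187 mm). Origin on the table about where the scoop starts, x about along the scoop's x. Shelf and cheeks span 95 to 205 mm behind the origin (-x), 184 mm wide (y), 156 between the cheeks. The tail handle lies under the shelf: bring it out forwards (+x) before raising it over 55 mm.
- scale: Fixed bench scale: steel platform 150 (x) x 115 (y) mm, its flat top 30 mm above the table; a low black display strip (20 mm high) at its +x end. Origin: on the table under the platform's centre. The scoop may stand on it in any direction, its tail overhanging.
- tray: Fixed divided tray of plain grey plastic, 172 (x) x 256 (y) mm, 2 x 3 square cells of 80 mm inside, 84 mm apart; walls 4 mm thick, tops 45 mm above the table; floor top 4 mm above the table. Origin: centre of the underside.
- cell_pad: White paper pad 62 x 62 x 1.6 mm, fixed on the floor of the only empty cell, in its middle. Origin: the centre of that cell's floor, 4 mm above the table; x and y along the tray's x and y. The other five cells each hold two packed figs (fixed, not higher than 48 mm above the table).
- punnet: Bystander: empty clear punnet 130 x 100 x 50 mm, origin under its centre.
- tape: Bystander: roll of white tape, 90 mm across, 45 mm high.
- lids: Bystander: flat stack of clear lids 120 x 100 x 12 mm.
- marker: Bystander: black marker lying flat, 120 x 13 x 13 mm.
- cup: Bystander: white cup, 72 mm across, 80 mm high.
- counter: Bystander: small steel hand counter 50 x 35 x 30 mm.

How it is judged:
On the way, in this order (a step that is already met when the one before it is completed fails the run):
1. the scoop stands level and released in the middle of the scale with both figs in it (horizontal distance between scoop and scale below 0.045 m and angle between scoop's own z axis and vertical below 0.07 rad and height (world z) of scoop below 0.036 m and contact force between scoop and scale above 0.5 N and contact force between the fingers and scoop below 0.05 N and linear speed of scoop below 0.03 m/s and x of fig_a in the frame of scoop between -0.052 and 0.052 m and y of fig_a in the frame of scoop between -0.027 and 0.027 m and z of fig_a in the frame of scoop between 0 and 0.045 m and x of fig_b in the frame of scoop between -0.052 and 0.052 m and y of fig_b in the frame of scoop between -0.027 and 0.027 m and z of fig_b in the frame of scoop between 0 and 0.045 m), for 0.3 s.
2. held by its tail handle, the scoop is tipped nose down (by more than 0.5 rad) with its lip over the empty cell (within 45 mm of its middle, less than 110 mm above its floor) (angle between scoop's own z axis and vertical above 0.5 rad and horizontal distance between scoop_tip and cell_pad below 0.045 m and z of scoop_tip in the frame of cell_pad below 0.11 m and distance between the grasp point and scoop_tail below 0.045 m and contact force between the fingers and scoop above 1 N), for 0.1 s.
At the end, for the whole second after the job is handed in: Both figs lie at rest in the formerly empty cell (centres within 36 mm of the cell's middle along each side and under 40 mm above its floor), and the scoop stands released and at rest on the scale, level within 0.07 rad, its trough's centre within 45 mm of the platform's centre (x of fig_a in the frame of cell_pad between -0.036 and 0.036 m and y of fig_a in the frame of cell_pad between -0.036 and 0.036 m and z of each of fig_a, fig_b in the frame of cell_pad below 0.04 m and x of fig_b in the frame of cell_pad between -0.036 and 0.036 m and y of fig_b in the frame of cell_pad between -0.036 and 0.036 m and linear speed of each of fig_a, fig_b below 0.05 m/s and horizontal distance between scoop and scale below 0.045 m and angle between scoop's own z axis and vertical below 0.07 rad and height (world z) of scoop below 0.036 m and contact force between scoop and scale above 0.5 N and contact force between the fingers and scoop below 0.05 N and linear speed of scoop below 0.03 m/s); the robot touches nothing.
It fails at once if a fig of the portion is touched by the gripper's fingers (contact force between the fingers and fig_a above 0.5 N or contact force between the fingers and fig_b above 0.5 N).
It fails at once if a fig falls or is thrown faster than 1.6 m/s (linear speed of any of fig_a, fig_b above 1.6 m/s).
It fails at once if a bystander is moved by more than 30 mm (distance of any of punnet, tape, lids, marker, cup, counter from where it was at the start of the episode above 0.03 m).
It also fails if it takes over 72 s, if anything falls off the work surface, if the arm or the gripper's body presses on something with over 40 N, if the wrist force passes 120 N, or if a joint passes its speed limit or range.

## Working session

There is one attempt and no reset: what is moved stays moved. The work goes in short steps, Python scripts to look and compute and a tool call to move; the robot and the scene stay as the last step left them, time stands still between calls to the robot, and variables do not carry over. Pictures are saved under pics/ and viewed, and the job is handed in when it is done.

Besides the shell and the picture viewer there is one more tool, called after ">>>" as name(argument=value, ...), one argument or row to a line, values as JSON. step_arm: Moves the arm, as the interface text tells. Its arguments: {"type":"object","properties":{"motion":{"type":"string"}},"required":["motion"]}

```bash
ls; mkdir -p pics; python3 - <<'E'
from bench import robot, snapshot, camera_params
import cv2,json
for n in("scene","top"):
    im=snapshot(n); cv2.imwrite(f"pics/{n}0.png",cv2.resize(im[:,:,::-1],(800,600),interpolation=cv2.INTER_CUBIC)); print(n,camera_params(n))
print(robot.get_obs())
E
```

```text
pics
scene {'fx': 420.2308838301411, 'fy': 420.2308838301411, 'cx': 260.12043261865546, 'cy': 189.99126187136142, 'R': array([[-0.46754929,  0.88381499,  0.01639312],
       [ 0.72945768,  0.3962343 , -0.55757499],
       [-0.49928864, -0.2487357 , -0.8299647 ]]), 't': array([ 0.29709505, -0.34078292,  1.77439666])}
top {'fx': 349.0393586555927, 'fy': 349.0393586555927, 'cx': 260.46815802731555, 'cy': 194.21768292275848, 'R': array([[-0.055194  , -0.99846176,  0.00526635],
       [-0.97360989,  0.05264895, -0.22206277],
       [ 0.22144392, -0.0173839 , -0.97501815]]), 't': array([0.00242529, 0.55773234, 0.89118492])}
{'time': 0.1, 'joint_positions': array([-1.37609420e+00,  8.79108313e-02,  1.37210958e+00, -1.07671062e-05,
        1.68361818e+00, -1.03096237e-01]), 'qvel': array([-0.00041036, -0.00147857, -0.00311906, -0.00050251, -0.00197096,
       -0.00021753]), 'joint_torque': array([ 1.97770285e-03, -3.41250944e+01, -3.03302550e+01,  7.19951419e-02,
        3.03546712e-02, -9.23087987e-05]), 'tool_pos': array([ 0.16128236, -0.52533351,  0.22340167]), 'ee_rot': array([3.04372679, 1.56875036, 1.77072763]), 'wrist_force': array([-0.36942662, -0.16273708, -0.363205  ]), 'wrist_torque': array([-0.05886247,  0.03986885, -0.01915401]), 'width': 0.09422269108353815}
```

View pics/scene0.png

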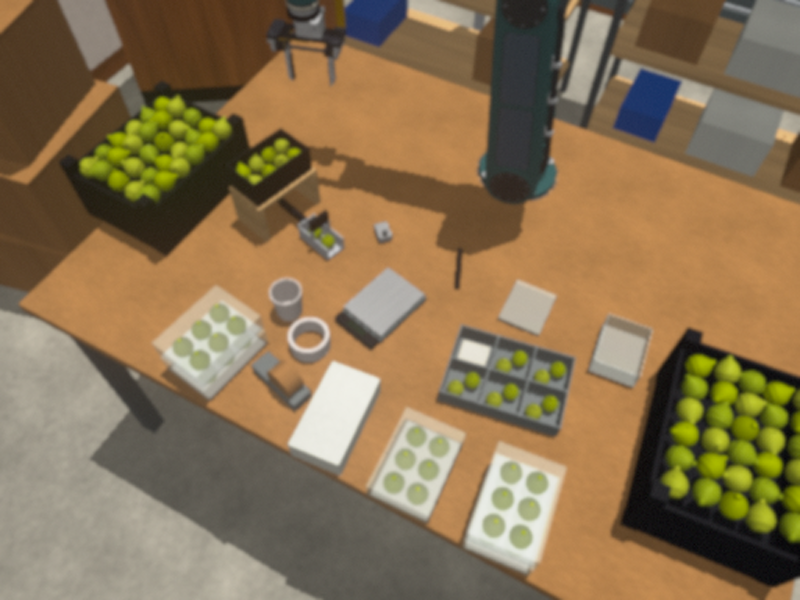

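View pics/top0.png

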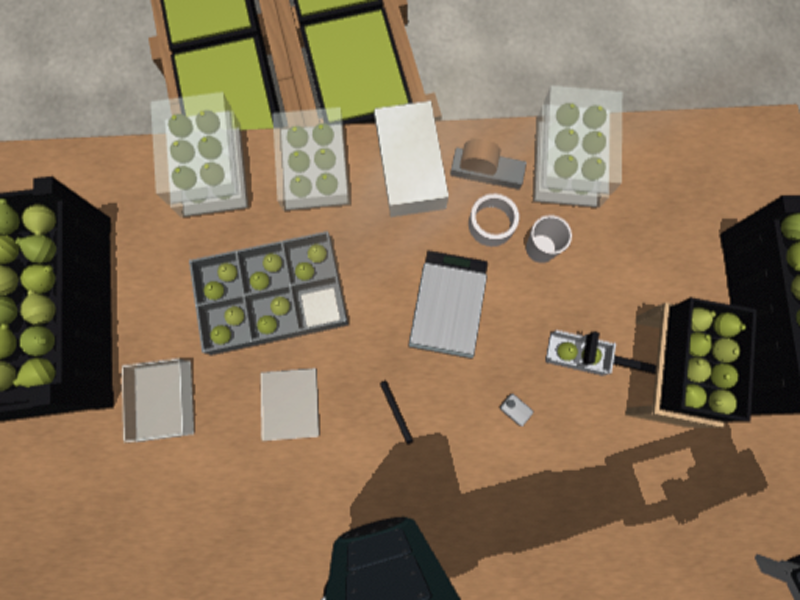

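The top view shows everything: scoop trough at about (580,352), arch (591,348), scale (450,305), tray (268,292), pad (321,307), all in the 800x600 view. I'll zoom in to measure.

```bash
cat > h.py <<'E'
import numpy as np, cv2
from bench import robot, snapshot, camera_params
def proj(n,X):
    c=camera_params(n); p=c["R"]@np.asarray(X,float)+c["t"]; return np.array([c["fx"]*p[0]/p[2]+c["cx"],c["fy"]*p[1]/p[2]+c["cy"]])
def unp(n,u,v,z):
    c=camera_params(n); d=c["R"].T@np.array([(u-c["cx"])/c["fx"],(v-c["cy"])/c["fy"],1]); o=-c["R"].T@c["t"]
    return o+d*(z-o[2])/d[2]
def crop(n,im,x0,y0,w,h,k,out,pts=()):
    a=im[y0:y0+h,x0:x0+w,::-1]; a=cv2.resize(a,None,fx=k,fy=k,interpolation=cv2.INTER_CUBIC)
    for i in range(0,w,10): cv2.putText(a,str(x0+i),(i*k,8),0,.3,(0,0,255)) ; cv2.line(a,(i*k,8),(i*k,14),(0,0,255))
    for i in range(0,h,10): cv2.putText(a,str(y0+i),(0,i*k),0,.3,(0,0,255))
    for p in pts: cv2.circle(a,tuple(int(round(q)) for q in ((np.asarray(p)-[x0,y0]+0.5)*k)),2,(255,0,255),-1)
    cv2.imwrite(out,a)
E
python3 - <<'E'
from h import *
im=cv2.imread("pics/top0.png")[:,:,::-1]
im=snapshot("top")
cv2.imwrite("pics/raw1.png",im[:,:,::-1])
crop("top",im,340,180,135,95,6-1,"pics/c_scoop.png")
crop("top",im,255,150,70,90,6,"pics/c_scale.png")
crop("top",im,115,140,120,95,6,"pics/c_tray.png")
E
```

```text
(no output)
```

View pics/c_scoop.png

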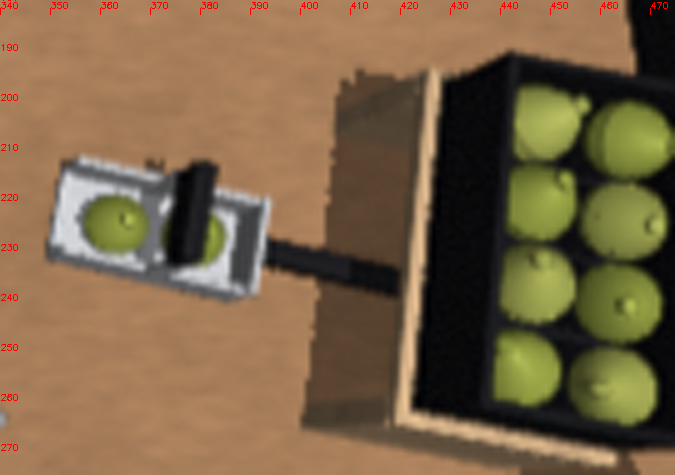

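View pics/c_scale.png

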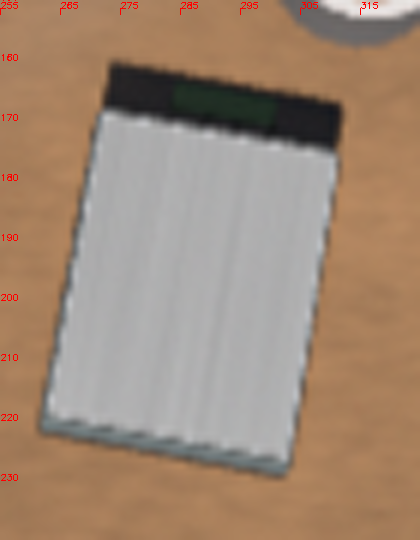

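View pics/c_tray.png

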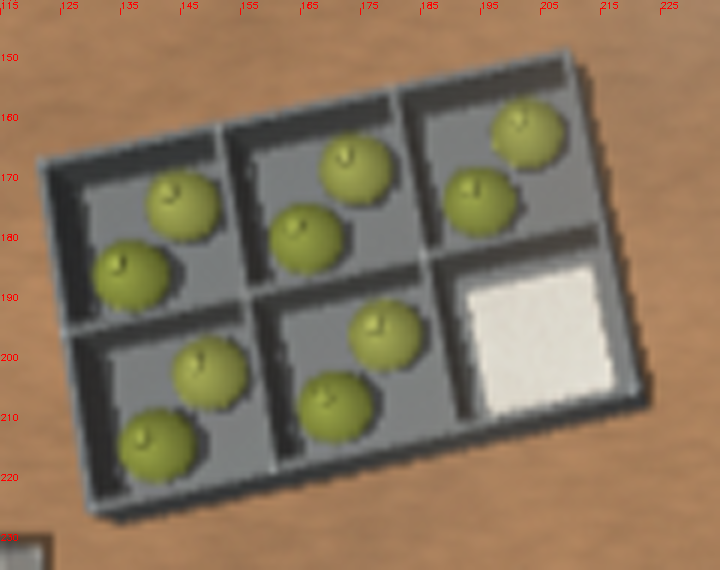

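```bash
cat >> h.py <<'E'
def T(p,x,y,yaw,z0=0):
    p=np.asarray(p,float); c,s=np.cos(yaw),np.sin(yaw)
    return np.array([x+c*p[0]-s*p[1],y+s*p[0]+c*p[1],z0+p[2]])
from scipy.optimize import least_squares
def fit(n,model,pix,z0=0,init=(0.5,0,0)):
    f=lambda q:np.concatenate([proj(n,T(m,*q,z0))-p for m,p in zip(model,pix)])
    r=least_squares(f,init); return r.x,np.round(r.fun.reshape(-1,2),1)
def box(x0,x1,y0,y1,z0,z1): return [(a,b,c) for a in(x0,x1) for b in(y0,y1) for c in(z0,z1)]
E
python3 - <<'E'
from h import *
c=camera_params("top"); print("cam",-c["R"].T@c["t"])
im=cv2.imread("pics/raw1.png")[:,:,::-1]
P=lambda l,k,x0,y0:[np.array([a/k+x0-.5,b/k+y0-.5]) for a,b in l]
# scale platform top
m=[(-.075,.0575,.03),(-.075,-.0575,.03),(.075,.0575,.03),(.075,-.0575,.03)]
q,r=fit("top",m,P([(44,422),(287,464),(101,110),(337,154)],6,255,150),init=(.5,-.1,0)); print("scale",q,r.tolist())
crop("top",im,255,150,70,90,6,"pics/o_scale.png",[proj("top",T(p,*q)) for p in m])
# tray outer top
m=[(-.086,.128,.045),(-.086,-.128,.045),(.086,.128,.045),(.086,-.128,.045)]
q,r=fit("top",m,P([(92,510),(648,395),(40,162),(567,52)],6,115,140),init=(.5,.3,0)); print("tray",q,r.tolist())
m2=[(a,b,.0056) for a in(-.031,.031) for b in(-.031,.031)]
q2,r2=fit("top",m2,P([(613,388),(492,417),(592,265),(467,297)],6,115,140)and[P([(613,388)],6,115,140)[0],P([(492,417)],6,115,140)[0],P([(592,265)],6,115,140)[0],P([(467,297)],6,115,140)[0]] if 0 else P([(613,388),(492,417),(592,265),(467,297)],6,115,140),init=(.5,.3,0)); print("pad(wrong order ok?)",q2,r2.tolist())
m3=[(a,b,.0056) for a in(-.031,.031) for b in(.031,-.031)]
q2,r2=fit("top",m3,P([(492,417),(613,388),(467,297),(592,265)],6,115,140),init=(.5,.2,q[2])); print("pad",q2,r2.tolist(), "pad in tray from tray fit",T((-.042,-.084,.004),*q))
crop("top",im,115,140,120,95,6,"pics/o_tray.png",[proj("top",T(p,*q)) for p in m]+[proj("top",T(p,*q2)) for p in m3])
E
```

```text
cam [ 0.3458001  -0.0114502   0.99276029]
scale [ 0.55244106 -0.10180688 -0.23710854] [[-0.1, -0.6], [0.2, -0.2], [-0.2, 0.6], [-0.0, 0.3]]
tray [0.59960222 0.22053977 0.16758152] [[-0.2, 0.8], [-0.7, -0.3], [-0.1, -0.1], [1.0, -0.5]]
pad(wrong order ok?) [0.57229931 0.13255575 0.1783072 ] [[0.7, 0.0], [-0.3, 0.1], [-0.2, 0.2], [-0.2, -0.3]]
pad [0.57229931 0.13255575 0.17830724] [[-0.3, 0.1], [0.7, 0.0], [-0.2, -0.3], [-0.2, 0.2]] pad in tray from tray fit [0.57220165 0.130711   0.004     ]
```

```bash
python3 - <<'E'
from h import *
im=cv2.imread("pics/raw1.png")[:,:,::-1]
P=lambda l,k,x0,y0:[np.array([a/k+x0-.5,b/k+y0-.5]) for a,b in l]
m=[(-.053,-.027,.04),(.053,-.027,.04),(.053,.027,0),(.006,-.027,.097),(-.006,-.027,.097),(-.006,.027,.097)]
q,r=fit("top",m,P([(268,198),(80,157),(48,260),(180,166),(217,163),(206,262)],5,340,180),init=(.5,-.4,1.4)); print(q,r.tolist())
pts=box(-.053,.053,-.027,.027,0,.04)+box(-.006,.006,-.027,.027,.063,.097)+[(-.118,0,.042),(-.118,.007,.031)]
crop("top",im,340,190,90,60,8,"pics/o_scoop.png",[proj("top",T(p,*q)) for p in pts])
sc=snapshot("scene"); cv2.imwrite("pics/raws1.png",sc[:,:,::-1])
crop("scene",sc,150,100,90,75,8,"pics/o_scoops.png",[proj("scene",T(p,*q)) for p in pts])
E
```

```text
[ 0.4597162  -0.33066166  1.31525819] [[-0.5, -0.1], [-0.9, 0.5], [-1.0, 0.7], [2.8, -1.5], [-0.1, -0.0], [-0.4, 0.5]]
```

View pics/o_scoop.png

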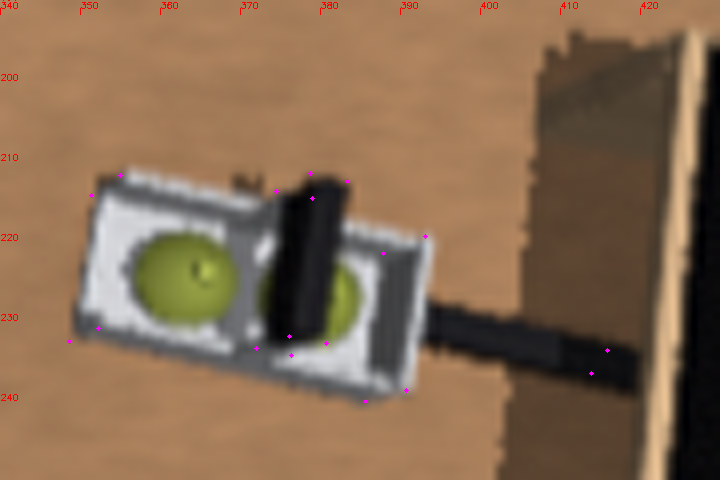

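View pics/o_scoops.png

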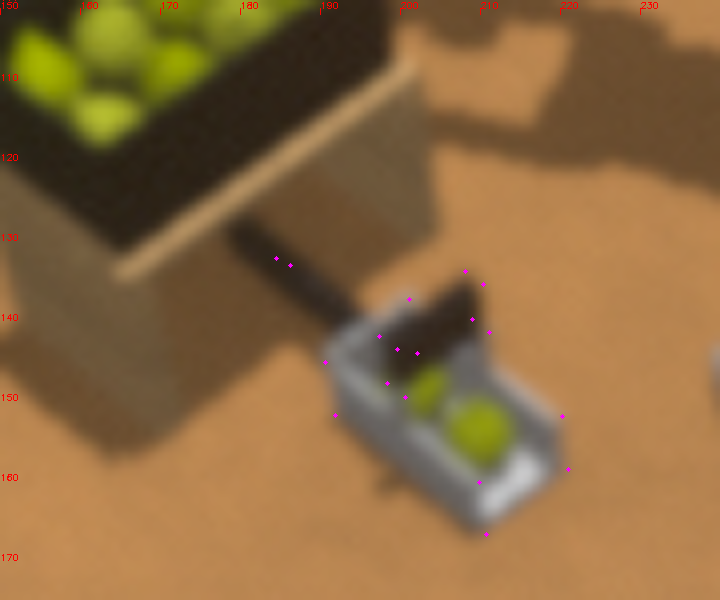

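```bash
python3 - <<'E'
from h import *
im=cv2.imread("pics/raw1.png")[:,:,::-1]
sc=cv2.imread("pics/raws1.png")[:,:,::-1]
P=lambda l,k,x0,y0:[np.array([a/k+x0-.5,b/k+y0-.5]) for a,b in l]
m=[(-.053,-.027,.04),(-.053,.027,.04),(.053,-.027,.04),(.053,.027,0),(-.006,-.027,.097),(-.006,.027,.097)]
pt=P([(434,236),(408,396),(124,170),(76,336),(348,182),(326,340)],8,340,190)
q,r=fit("top",m,pt,init=(.45,-.33,1.35)); print(q,r.tolist())
# scene points
ms=[(-.053,.027,.04),(.053,.027,0),(.053,-.027,.04)]
ps=P([(328,350),(474,536),(562,425)],8,150,100)
f=lambda q:np.concatenate([proj("top",T(a,*q))-b for a,b in zip(m,pt)]+[proj("scene",T(a,*q))-b for a,b in zip(ms,ps)])
g=least_squares(f,q); print(g.x,np.round(g.fun.reshape(-1,2),1).tolist())
q=g.x
pts=box(-.053,.053,-.027,.027,0,.04)+box(-.006,.006,-.027,.027,.063,.097)+[(-.118,0,.042),(-.118,.007,.042),(-.118,-.007,.042),(-.07,.007,.042),(-.07,-.007,.042)]
crop("top",im,340,190,90,60,8,"pics/o_scoop2.png",[proj("top",T(p,*q)) for p in pts])
crop("scene",sc,150,100,90,75,8,"pics/o_scoops2.png",[proj("scene",T(p,*q)) for p in pts])
E
```

```text
[ 0.46005563 -0.33196423  1.29197726] [[-0.5, 0.3], [-0.0, -0.5], [0.3, 0.2], [-0.6, 0.1], [0.5, -0.2], [0.3, 0.2]]
[ 0.46280841 -0.33355429  1.38141277] [[-0.8, -2.5], [1.4, -3.1], [-0.3, 0.6], [0.5, 0.9], [0.1, -1.7], [1.7, -0.9], [8.0, -5.8], [10.9, -8.9], [-10.4, 7.1]]
```

View pics/o_scoop2.png

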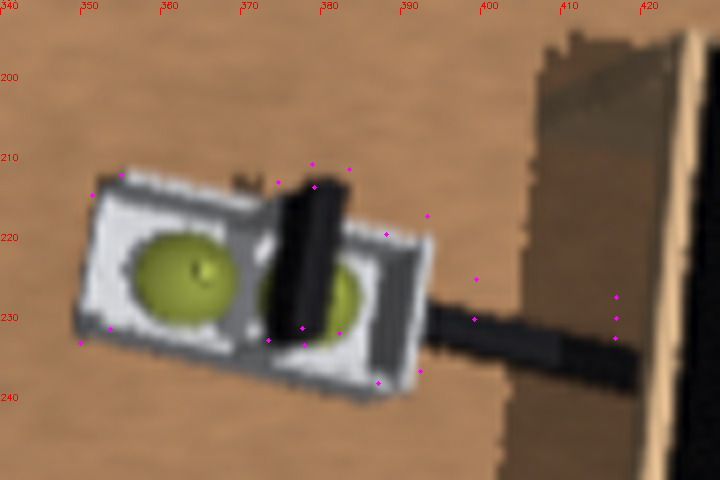

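View pics/o_scoops2.png

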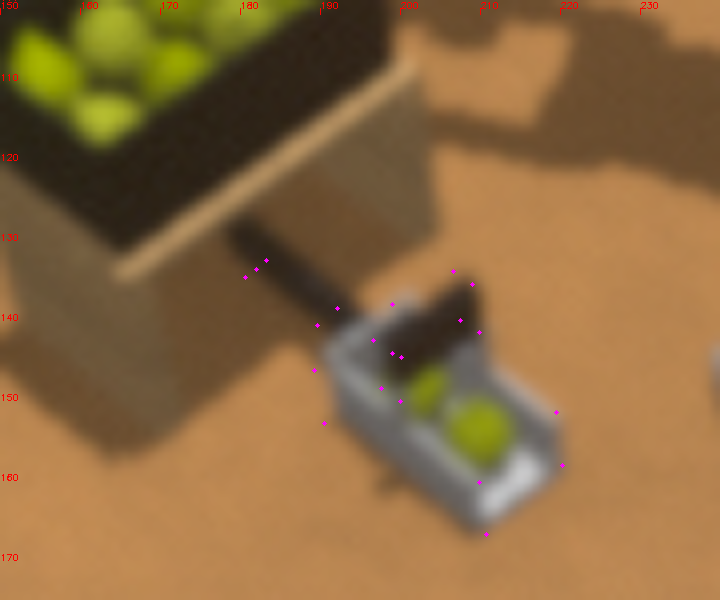

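```bash
python3 - <<'E'
from h import *
P=lambda l,k,x0,y0:[np.array([a/k+x0-.5,b/k+y0-.5]) for a,b in l]
m=[(-.053,-.027,.04),(-.053,.027,.04),(.053,-.027,.04),(.053,.027,0),(-.006,-.027,.097),(-.006,.027,.097)]
pt=P([(434,236),(408,396),(124,170),(76,336),(348,182),(326,340)],8,340,190)
ms=[(-.053,-.027,.04),(.053,-.027,0),(.053,.027,.04)]
ps=P([(328,350),(474,536),(562,425)],8,150,100)
f=lambda q:np.concatenate([proj("top",T(a,*q))-b for a,b in zip(m,pt)]+[proj("scene",T(a,*q))-b for a,b in zip(ms,ps)])
g=least_squares(f,[.46,-.332,1.292]); print(g.x,np.round(g.fun.reshape(-1,2),1).tolist())
q=g.x
im=cv2.imread("pics/raw1.png")[:,:,::-1]
pts=box(-.053,.053,-.027,.027,0,.04)+box(-.006,.006,-.027,.027,.063,.097)+[(-.118,0,.042),(-.118,.007,.042),(-.118,-.007,.042),(-.07,.007,.042),(-.07,-.007,.042)]
crop("top",im,340,190,90,60,8,"pics/o_scoop3.png",[proj("top",T(p,*q)) for p in pts])
# shelf & cup etc: unproject
for nm,(u,v),z in [("shelf front top-left",(436,193),.187),("counter",(516*.64,410*.64),.03),("cup",(550*.64,235*.64),.08),("tape",(494*.64,218*.64),.045)]: print(nm,unp("top",u,v,z))
E
```

```text
[ 0.46001451 -0.33190908  1.27740362] [[-0.5, 0.6], [-0.2, -0.3], [0.5, -0.1], [-0.7, -0.2], [0.7, -0.1], [0.1, 0.2], [-0.4, 1.0], [0.6, -0.1], [-0.5, -0.7]]
shelf front top-left [ 0.50924478 -0.44244116  0.187     ]
counter [ 0.36493822 -0.20704934  0.03      ]
cup [ 0.66350867 -0.28730629  0.08      ]
tape [ 0.71426967 -0.19804692  0.045     ]
```

View pics/o_scoop3.png

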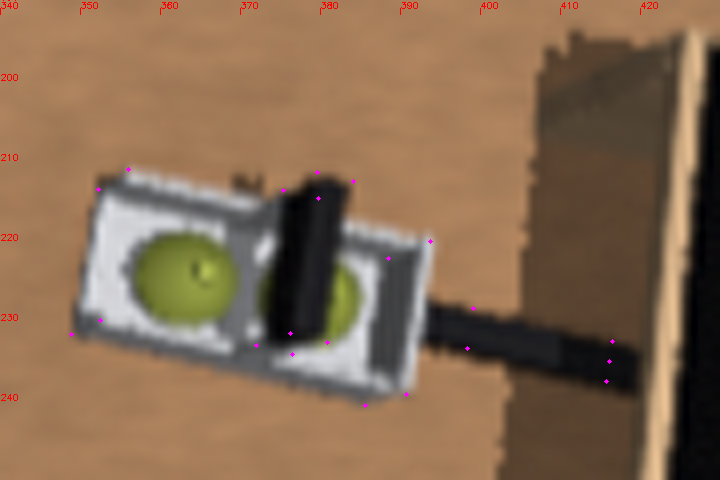

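```bash
python3 - <<'E'
from h import *
im=cv2.imread("pics/raw1.png")[:,:,::-1]
crop("top",im,395,180,75,95,8-2,"pics/c_bay.png")
sc=cv2.imread("pics/raws1.png")[:,:,::-1]
crop("scene",sc,140,75,75,75,8,"pics/c_bays.png")
q=(.46,-.332,1.285);c,s=np.cos(q[2]),np.sin(q[2])
for (u,v),z in [((425,195),.105),((420,250),.105),((425,195),.12),((420,250),.12),((437,191),.187),((420,266),.12)]:
    d=unp("top",u,v,z)[:2]-q[:2]; print(z,[c*d[0]+s*d[1],-s*d[0]+c*d[1]])
E
```

```text
0.105 [np.float64(-0.1020511505821139), np.float64(-0.09472156985556633)]
0.105 [np.float64(-0.1077210579699766), np.float64(0.05009377738319822)]
0.12 [np.float64(-0.09567437478379326), np.float64(-0.08974287558929486)]
0.12 [np.float64(-0.10124848084816357), np.float64(0.05262560594630469)]
0.187 [np.float64(-0.09381621322716016), np.float64(-0.08381148972337372)]
0.12 [np.float64(-0.10628327757148345), np.float64(0.09138215629278106)]
```

View pics/c_bay.png

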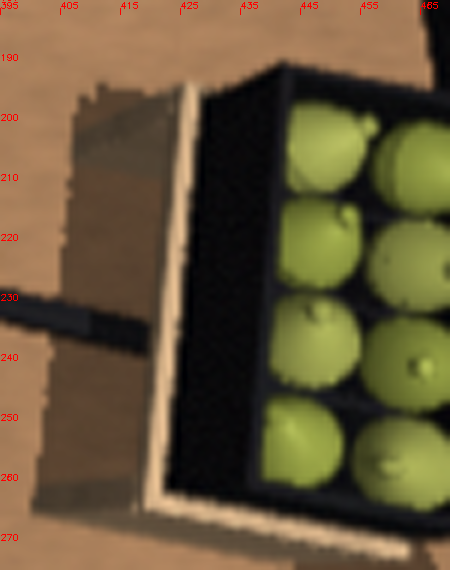

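View pics/c_bays.png

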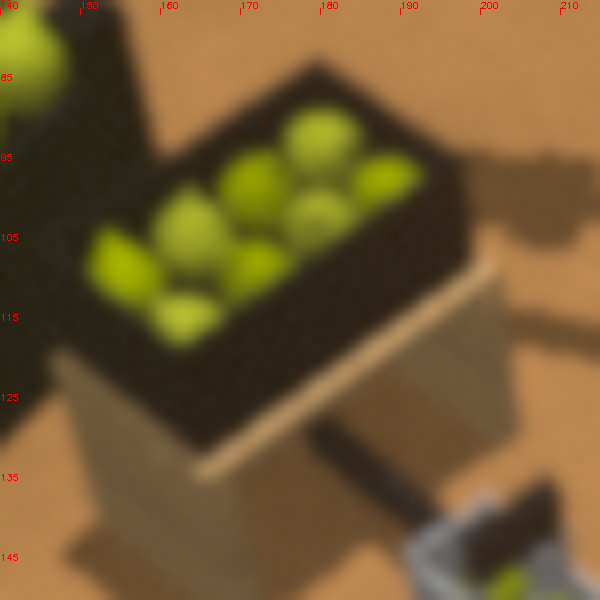

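```bash
cat >> h.py <<'E'
from scipy.spatial.transform import Rotation as Ro
def pose():
    o=robot.get_obs(); return o["tool_pos"],Ro.from_euler("xyz",o["ee_rot"]),o
def toolR(slant,heading,flip=1,jaw="y"):
    # fingers direction: slant rad forward (towards heading) from down; jaw along scoop y or x (flip sign)
    h=np.array([np.cos(heading),np.sin(heading),0]); l=np.array([-h[1],h[0],0]); d=np.array([0,0,-1.])
    x=np.sin(slant)*h+np.cos(slant)*d
    if jaw=="y": z=flip*l
    else: z=flip*h
    y=np.cross(z,x); return Ro.from_matrix(np.stack([x,y,z],1))
def rel(Rt,pt):
    p,R,o=pose(); rv=(R.inv()*Rt).as_rotvec()
    print("t %.2f"%o["time"],"q",np.round(o["joint_positions"],2),"pos",np.round(p,4),"w %.4f"%o["width"])
    print(" rotvec",np.round(rv,3),"shift in present frame cm",np.round(R.inv().apply(pt-p)*100,2),"in target frame",np.round(Rt.inv().apply(pt-p)*100,2))
E
python3 - <<'E'
from h import *
p,R,o=pose(); print(R.as_matrix().round(3))
for f in(1,-1):
    rel(toolR(0,1.285,f,"x"),np.array([.461,-.329,.25]))
E
```

```text
[[-0.     0.956  0.293]
 [ 0.001  0.293 -0.956]
 [-1.     0.    -0.001]]
t 0.20 q [-1.38  0.09  1.37 -0.    1.68 -0.1 ] pos [ 0.1613 -0.5255  0.2238] w 0.0941
 rotvec [-2.558e+00 -0.000e+00 -2.000e-03] shift in present frame cm [-2.61 34.42 -9.99] in target frame [ -2.62 -23.21  27.3 ]
t 0.20 q [-1.38  0.09  1.37 -0.    1.68 -0.1 ] pos [ 0.1613 -0.5255  0.2238] w 0.0941
 rotvec [ 0.584 -0.001  0.   ] shift in present frame cm [-2.61 34.42 -9.99] in target frame [ -2.62  23.21 -27.3 ]
```

>>> step_arm(
  motion="100 -1 0 0 0.116 0 0;100 -1 0 0 0.117 0 0;100 -1 0 0 0.117 0 0;100 -0.6 0 0 0.117 0 0;100 0 0 0 0.117 0 0;100 0 2 -2.3 0 0 0;100 0 2 -2.3 0 0 0;100 0 2 -2.3 0 0 0;100 0 2 -2.3 0 0 0;100 0 2 -2.3 0 0 0;100 0 2 -2.3 0 0 0;100 0 2 -2.3 0 0 0;100 0 2 -2.3 0 0 0;100 0 2 -2.3 0 0 0;100 0 2 -2.3 0 0 0;100 0 2 -2.3 0 0 0;100 0 1.2 -2.0 0 0 0;100 0 0 0 0 0 0",
)

```text
time: 1.7
tool_pos: [0.4638, -0.3263, 0.2598]
ee_rot: [-3.116, 1.568, 1.316]
wrist_force: [-1.0, -0.4, 0.7]
width: 0.0941
```

```bash
python3 - <<'E'
from h import *
im=snapshot("top");cv2.imwrite("pics/raw2.png",im[:,:,::-1])
im=cv2.resize(im[130:330,280:512,::-1],None,fx=3,fy=3);cv2.imwrite("pics/v2.png",im)
rel(toolR(0,1.285,-1,"x"),np.array([.461,-.329,.084]))
E
```

```text
t 1.75 q [-0.72  0.12  1.26  0.    1.76  1.14] pos [ 0.4622 -0.3279  0.2599] w 0.0939
 rotvec [ 0.003 -0.     0.001] shift in present frame cm [17.59 -0.07  0.15] in target frame [17.59 -0.09  0.14]
```

View pics/v2.png

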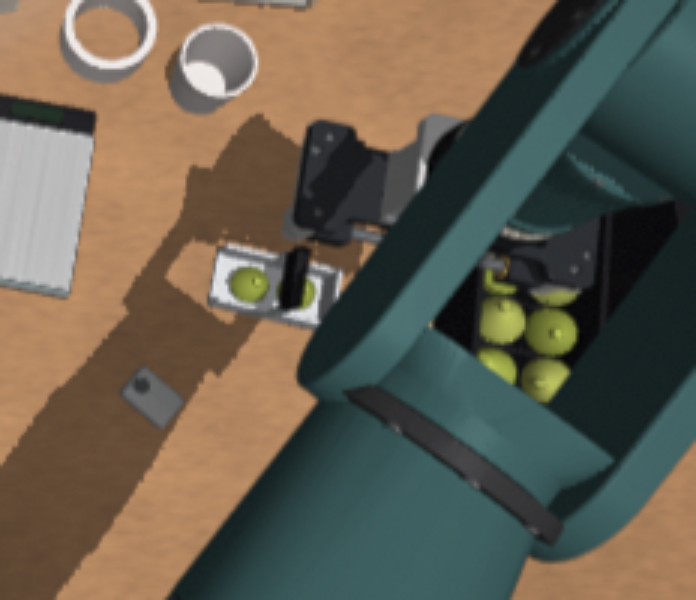

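>>> step_arm(
  motion="100 2.5 0 0 0 0 0;100 2.5 0 0 0 0 0;100 2.5 0 0 0 0 0;100 2.5 0 0 0 0 0;100 1.5 0 0.1 0 0 0;100 0 0 0 0 0 0",
)

```text
time: 2.25
tool_pos: [0.4576, -0.3296, 0.1406]
ee_rot: [-1.918, 1.562, 2.507]
wrist_force: [-0.4, -0.5, 0.2]
width: 0.0939
```

```bash
python3 - <<'E'
from h import *
im=snapshot("scene");cv2.imwrite("pics/raw3.png",im[:,:,::-1])
im=cv2.resize(im[60:200,110:290,::-1],None,fx=4,fy=4,interpolation=cv2.INTER_CUBIC);cv2.imwrite("pics/v3.png",im)
rel(toolR(0,1.285,-1,"x"),np.array([.461,-.329,.084]))
E
```

```text
t 2.30 q [-0.72  0.15  1.46 -0.    1.53  1.13] pos [ 0.4587 -0.3303  0.1432] w 0.0942
 rotvec [-0.002 -0.002  0.005] shift in present frame cm [ 5.92  0.21 -0.18] in target frame [ 5.92  0.18 -0.19]
```

View pics/v3.png

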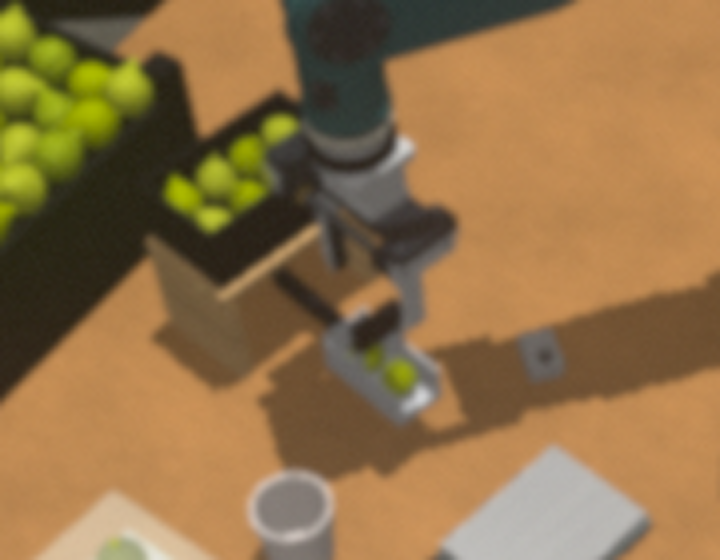

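>>> step_arm(
  motion="100 1 0.1 -0.1 0 0 0;100 1 0.1 -0.1 0 0 0;100 1 0 0 0 0 0;100 1 0 0 0 0 0;100 1 0 0 0 0 0;100 0.8 0 0 0 0 0;100 0 0 0 0 0 0",
)

```text
time: 2.88
tool_pos: [0.4621, -0.328, 0.0847]
ee_rot: [-1.977, 1.566, 2.449]
wrist_force: [-0.9, 0.8, 0.1]
width: 0.094
```

```bash
python3 - <<'E'
from h import *
im=snapshot("scene")
im=cv2.resize(im[60:200,110:290,::-1],None,fx=4,fy=4,interpolation=cv2.INTER_CUBIC);cv2.imwrite("pics/v4.png",im)
rel(toolR(0,1.285,-1,"x"),np.array([.461,-.329,.084]))
E
```

```text
t 2.93 q [-0.72  0.19  1.53 -0.    1.42  1.14] pos [ 0.4626 -0.3284  0.0859] w 0.0941
 rotvec [-0.    -0.001  0.003] shift in present frame cm [ 0.19 -0.13  0.1 ] in target frame [ 0.19 -0.13  0.1 ]
```

View pics/v4.png

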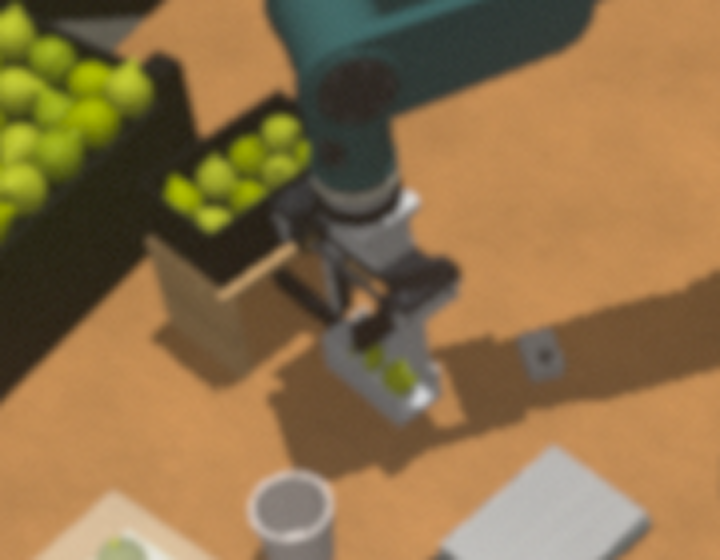

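The arch sits between the fingers and the body is clear of the crate. Closing.

>>> step_arm(
  motion="60 0 0 0 0 0 0;40 0 0 0 0 0 0;30 0 0 0 0 0 0;20 0 0 0 0 0 0;15 0 0 0 0 0 0;10 0 0 0 0 0 0;5 0 0 0 0 0 0;0 0 0 0 0 0 0;0 0 0 0 0 0 0;0 0 0 0 0 0 0;0 0 0 0 0 0 0;0 0 0 0 0 0 0",
)

```text
time: 3.93
tool_pos: [0.4632, -0.3291, 0.0875]
ee_rot: [0.23, 1.57, -1.627]
wrist_force: [-1.0, -0.6, 0.2]
width: 0.0176
```

>>> step_arm(
  motion="0 0 0 0 0 0 0;0 0 0 0 0 0 0;0 0 0 0 0 0 0;0 0 0 0 0 0 0;0 0 0 0 0 0 0",
)

```text
time: 4.35
tool_pos: [0.4633, -0.3291, 0.0876]
ee_rot: [0.873, 1.57, -0.984]
wrist_force: [-0.5, -1.0, -0.0]
width: 0.0119
```

>>> step_arm(
  motion="0 -0.2 0 0 0 0 0;0 -0.4 0 0 0 0 0;0 -0.6 0 0 0 0 0;0 -0.6 0 0 0 0 0;0 -0.6 0 0 0 0 0;0 -0.6 0 0 0 0 0;0 -0.6 0 0 0 0 0;0 -0.4 0 0 0 0 0;0 -0.2 0 0 0 0 0;0 0 0 0 0 0 0",
)

```text
time: 5.18
tool_pos: [0.4635, -0.3293, 0.1303]
ee_rot: [1.11, 1.569, -0.747]
wrist_force: [-1.1, -0.5, -1.8]
width: 0.0119
```

```bash
python3 - <<'E'
from h import *
im=snapshot("scene")
im=cv2.resize(im[60:200,110:290,::-1],None,fx=4,fy=4,interpolation=cv2.INTER_CUBIC);cv2.imwrite("pics/v5.png",im)
rel(toolR(0,1.3,-1,"x"),np.array([.552,-.102,.126]));print(robot.get_obs()["wrist_force"],robot.get_obs()["wrist_torque"])
E
```

```text
t 5.23 q [-0.72  0.16  1.47 -0.    1.5   1.14] pos [ 0.4633 -0.3291  0.1298] w 0.0119
 rotvec [-0.015  0.    -0.   ] shift in present frame cm [  0.37   2.1  -24.29] in target frame [  0.38   2.47 -24.25]
[-0.2438322  -0.11612446 -1.51183405] [0.05055292 0.03045111 0.02142814]
```

View pics/v5.png

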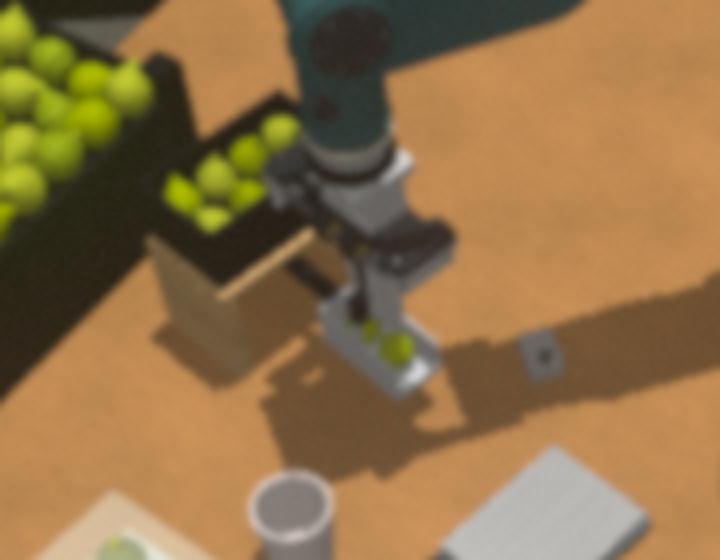

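>>> step_arm(
  motion="0 0 0 -0.3 0 0 0;0 0 0 -0.7 0 0 0;0 0 0 -1.1 0 0 0;0 0 0.1 -1.4 0 0 0;0 0 0.1 -1.4 0 0 0;0 0 0.2 -1.4 0 0 0;0 0 0.2 -1.4 0 0 0;0 0 0.2 -1.4 0 0 0;0 0 0.2 -1.4 0 0 0;0 0 0.2 -1.4 0 0 0;0 0 0.2 -1.4 0 0 0;0 0 0.2 -1.4 0 0 0;0 0 0.2 -1.4 0 0 0;0 0 0.2 -1.4 0 0 0;0 0 0.1 -1.4 0 0 0;0 0 0.1 -1.4 0 0 0;0 0 0.1 -1.4 0 0 0;0 0 0 -1.2 0 0 0;0 0 0 -0.8 0 0 0;0 0 0 -0.4 0 0 0",
)

```text
time: 6.9
tool_pos: [0.5535, -0.1024, 0.1295]
ee_rot: [-3.043, 1.571, 1.385]
wrist_force: [0.1, -0.4, -2.0]
width: 0.0116
```

```bash
python3 - <<'E'
from h import *
im=snapshot("scene")
im=cv2.resize(im[110:250,150:330,::-1],None,fx=4,fy=4,interpolation=cv2.INTER_CUBIC);cv2.imwrite("pics/v6.png",im)
im=snapshot("top")
im=cv2.resize(im[130:270,220:400,::-1],None,fx=4,fy=4,interpolation=cv2.INTER_CUBIC);cv2.imwrite("pics/v6t.png",im)
rel(toolR(0,1.3,-1,"x"),np.array([.552,-.102,.118]));print(robot.get_obs()["wrist_force"],robot.get_obs()["wrist_torque"])
E
```

```text
t 7.00 q [-0.29  0.15  1.49 -0.    1.5   1.57] pos [ 0.5534 -0.1035  0.1295] w 0.0120
 rotvec [-0.014  0.     0.   ] shift in present frame cm [ 1.15 -0.17 -0.1 ] in target frame [ 1.15 -0.17 -0.11]
[ 0.40407734 -0.04836492 -2.04611102] [ 0.07260892 -0.06946657 -0.02084434]
```

View pics/v6.png

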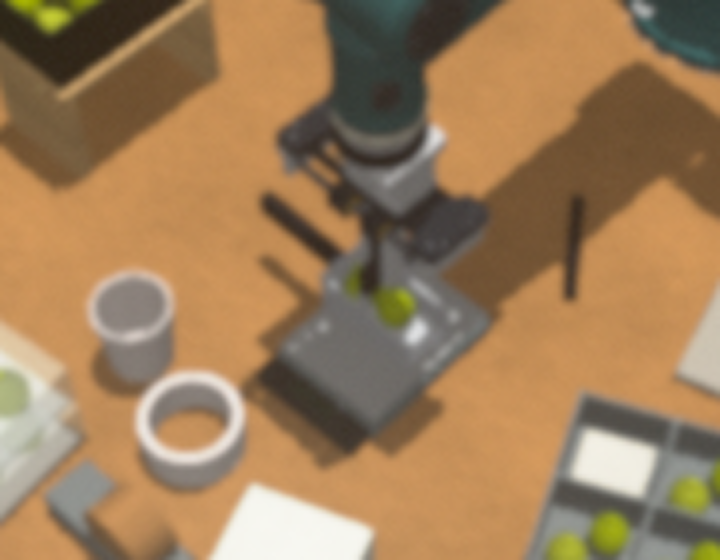

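View pics/v6t.png

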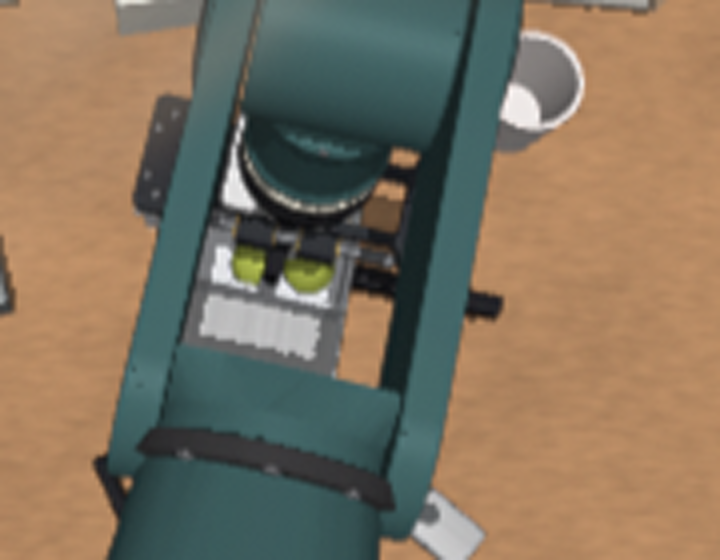

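```bash
python3 - <<'E'
from h import *
im=snapshot("scene");cv2.imwrite("pics/raw7.png",im[:,:,::-1])
s=(.5524,-.1018,-.237); q=(.5534,-.1035,1.286)
pts=[proj("scene",T(p,*s)) for p in box(-.075,.075,-.0575,.0575,.03,.03)]+[proj("scene",T(p,*q,.042)) for p in box(-.053,.053,-.027,.027,0,.04)]+[proj("scene",T((-.155,0,.042),*q,.042))]
crop("scene",im,200,140,90,75,8,"pics/v7.png",pts)
E
```

```text
(no output)
```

View pics/v7.png

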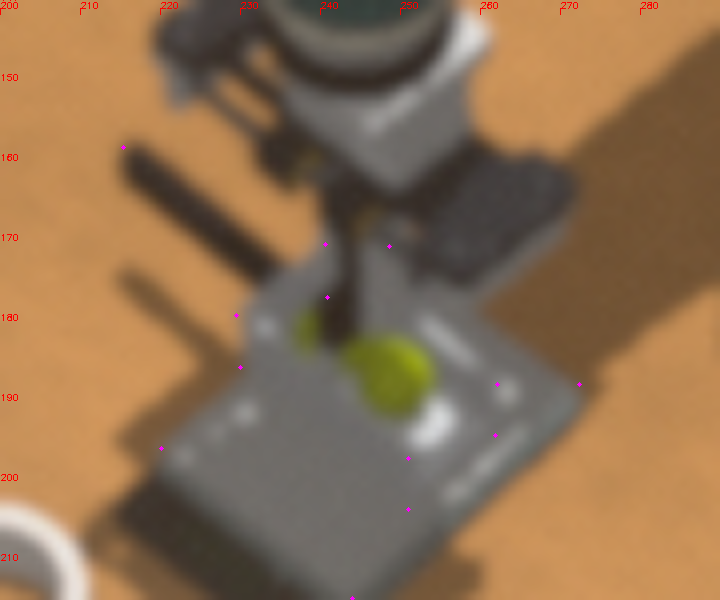

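>>> step_arm(
  motion="0 0.2 -0.1 0 0 0 0;0 0.3 -0.1 -0.1 0 0 0;0 0.3 0 0 0 0 0;0 0.2 0 0 0 0 0;0 0.1 0 0 0 0 0;0 0 0 0 0 0 0;0 0 0 0 0 0 0",
)

```text
time: 7.63
tool_pos: [0.5516, -0.1029, 0.1183]
ee_rot: [-1.222, 1.571, -3.079]
wrist_force: [-0.3, -0.2, -2.4]
width: 0.0122
```

>>> step_arm(
  motion="0 0.1 0 0 0 0 0;0 0.1 0 0 0 0 0;0 0 0 0 0 0 0",
)

```text
time: 7.88
tool_pos: [0.5521, -0.103, 0.1175]
ee_rot: [1.423, 1.569, -0.434]
wrist_force: [-0.4, -1.2, 3.2]
width: 0.0118
```

>>> step_arm(
  motion="10 0 0 0 0 0 0;20 0 0 0 0 0 0;30 0 0 0 0 0 0;40 0 0 0 0 0 0;50 0 0 0 0 0 0;50 0 0 0 0 0 0;50 -1 0 0 0 0 0;50 -2 0 0 0 0 0;50 -3 0 0 0 0 0;50 -3 0 0 0 0 0;50 -3 0 0 0 0 0;50 0 0 0 0 0 0",
)

```text
time: 8.88
tool_pos: [0.5545, -0.1036, 0.2453]
ee_rot: [1.567, 1.556, -0.29]
wrist_force: [1.1, -0.7, 1.1]
width: 0.0468
```

```bash
python3 - <<'E'
from h import *
im=snapshot("scene");cv2.imwrite("pics/raw8.png",im[:,:,::-1])
q=(.5521,-.103,1.29)
M=box(-.053,.053,-.027,.027,0,.04)+box(-.006,.006,-.027,.027,.097,.097)+[(-.155,0,.042)]
crop("scene",im,200,140,90,75,8,"pics/v8.png",[proj("scene",T(p,*q,.03)) for p in M])
im=snapshot("top");cv2.imwrite("pics/raw8t.png",im[:,:,::-1])
crop("top",im,250,160,100,75,7,"pics/v8t.png",[proj("top",T(p,*q,.03)) for p in M])
rel(toolR(.7,1.29,-1,"y"),T((-.118,0,.061),*q))
E
```

```text
t 8.98 q [-0.29  0.11  1.32 -0.    1.71  1.57] pos [ 0.5525 -0.103   0.239 ] w 0.0469
 rotvec [-1.504  0.553  0.543] shift in present frame cm [17.8  -0.06 11.81] in target frame [  6.01 -20.5   -0.04]
```

View pics/v8.png

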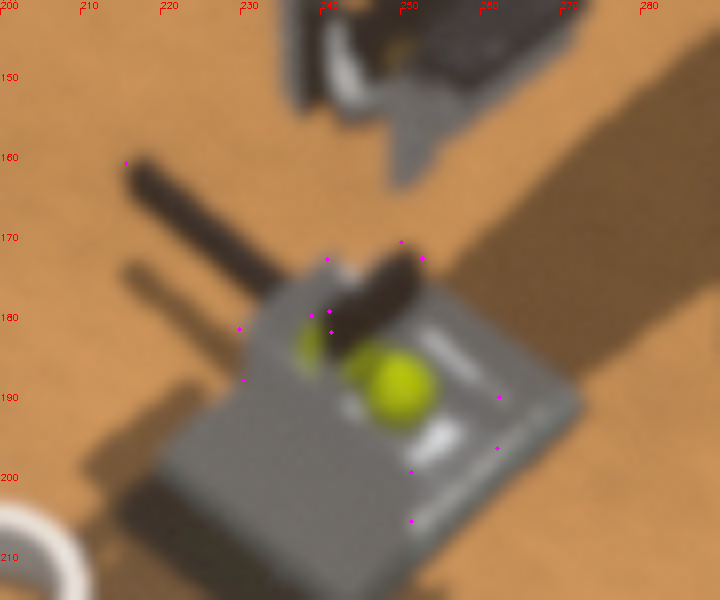

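View pics/v8t.png

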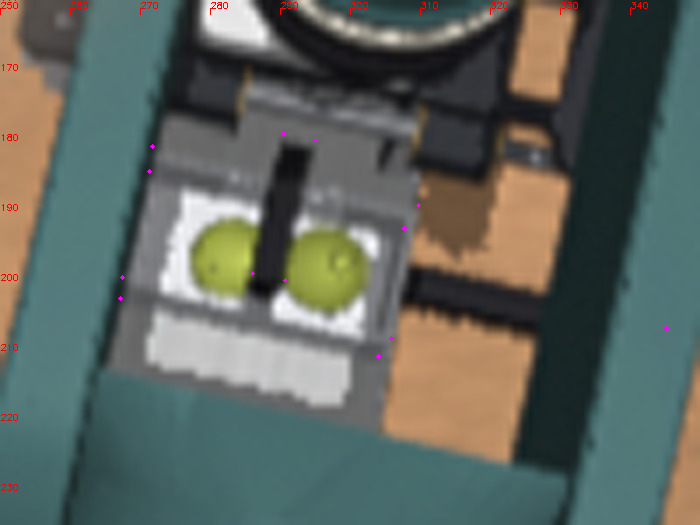

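Released: scoop level on the scale, both figs in it (at top-crop (228,257) and (327,268)). Now to the tail, slanted.

>>> step_arm(
  motion="60 0 0 3 0 0 0;60 0 0 3 0 0 0;60 0 0 3 0 0 0;60 0 0 3 0 0 0;60 0 0 3 0 0 0;60 0 0 3 0 0 0;60 0 0 0 -0.107 0.04 0.039;60 0 0 0 -0.107 0.04 0.039;60 0 0 0 -0.107 0.04 0.039;60 0 0 0 -0.107 0.04 0.039;60 0 0 0 -0.107 0.04 0.039;60 0 0 0 -0.107 0.04 0.039;60 0 0 0 -0.107 0.04 0.039;60 0 0 0 -0.107 0.04 0.039;60 0 0 0 -0.107 0.04 0.039;60 0 0 0 -0.107 0.04 0.039;60 0 0 0 -0.107 0.04 0.039;60 0 0 0 -0.107 0.04 0.039;60 0 0 0 -0.107 0.04 0.039;60 0 0 0 -0.107 0.04 0.039",
)

```text
time: 10.65
tool_pos: [0.5, -0.2752, 0.2346]
ee_rot: [1.586, 0.86, 1.302]
wrist_force: [0.5, 1.2, -0.4]
width: 0.0564
```

```bash
python3 - <<'E'
from h import *
im=snapshot("scene");cv2.imwrite("pics/raw9.png",im[:,:,::-1])
cv2.imwrite("pics/v9.png",cv2.resize(im[40:250,110:350,::-1],None,fx=3,fy=3,interpolation=cv2.INTER_CUBIC))
im=snapshot("top");cv2.imwrite("pics/raw9t.png",im[:,:,::-1])
q=(.5521,-.103,1.29)
M=box(-.053,.053,-.027,.027,0,.04)+box(-.006,.006,-.027,.027,.097,.097)+[(-.155,0,.042)]
crop("top",im,250,160,100,75,7,"pics/v9t.png",[proj("top",T(p,*q,.03)) for p in M])
R=toolR(.7,1.29,-1,"y")
t=T((-.118,0,.061),*q); rel(R,t); rel(R,t-.1*R.apply([1,0,0]))
E
```

```text
t 10.75 q [-0.92  0.35  1.21  0.61  1.99 -0.49] pos [ 0.5004 -0.2758  0.2325] w 0.0569
 rotvec [-0.014 -0.009 -0.011] shift in present frame cm [17.06 -6.46  0.41] in target frame [17.13 -6.28  0.18]
t 10.75 q [-0.92  0.35  1.21  0.61  1.99 -0.49] pos [ 0.5004 -0.2758  0.2325] w 0.0569
 rotvec [-0.014 -0.009 -0.011] shift in present frame cm [ 7.06 -6.35  0.32] in target frame [ 7.13 -6.28  0.18]
```

View pics/v9.png

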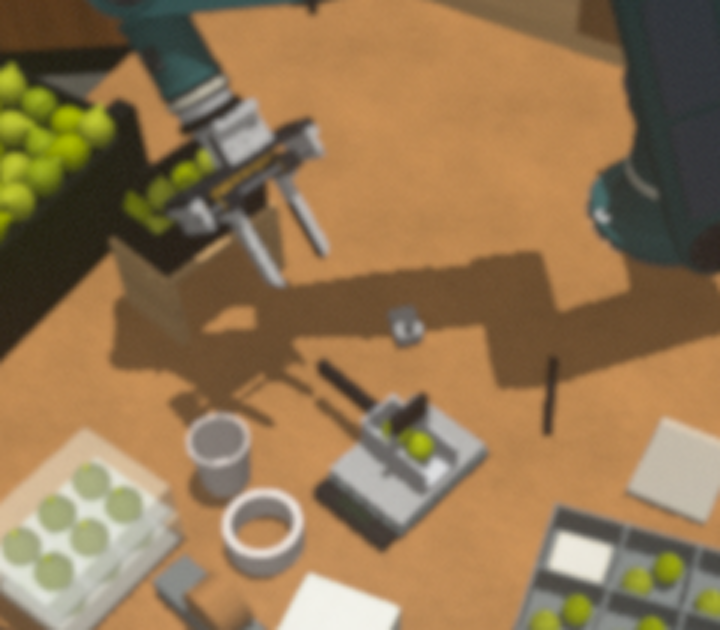

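View pics/v9t.png

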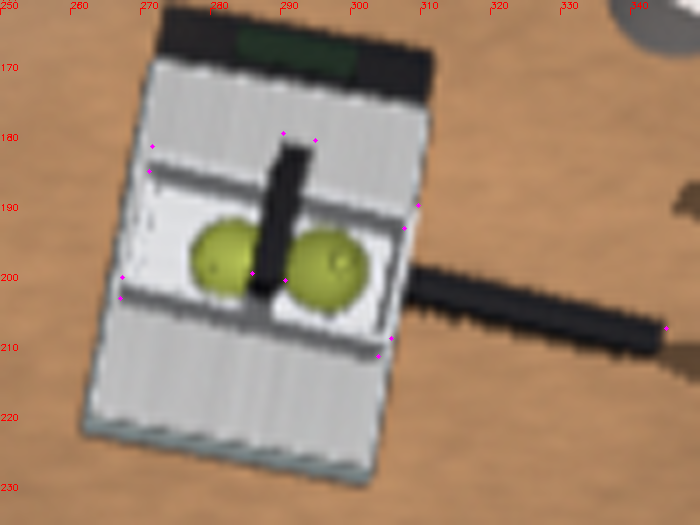

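```bash
python3 - <<'E'
from h import *
im=cv2.imread("pics/raw9t.png")[:,:,::-1]
P=lambda l,k,x0,y0:[np.array([a/k+x0-.5,b/k+y0-.5]) for a,b in l]
m=[(.053,-.027,.04),(-.053,-.027,.04),(-.053,.027,.04),(.053,.027,.04),(-.155,.007,.042),(-.155,-.007,.042),(-.006,-.027,.097),(-.006,.027,.097)]
pt=P([(150,162),(405,219),(381,352),(120,290),(656,357),(663,322),(312,148),(275,298)],7,250,160)
q,r=fit("top",m,pt,.03,(.55,-.1,1.29)); print(q,r.tolist())
R=toolR(.7,q[2],-1,"y")
t=T((-.118,0,.061),*q); print(t); rel(R,t-.1*R.apply([1,0,0])); 
q2=list(q)
crop("top",im,250,160,100,75,7,"pics/v10t.png",[proj("top",T(p,*q,.03)) for p in m])
E
```

```text
[ 0.54707617 -0.10003748  1.29272517] [[-0.7, -0.4], [1.0, -0.2], [0.5, -0.1], [-0.7, 0.1], [0.1, 0.2], [0.0, 0.2], [-0.6, 0.8], [0.4, -0.5]]
[ 0.51468501 -0.21350471  0.061     ]
t 10.75 q [-0.92  0.35  1.21  0.61  1.99 -0.49] pos [ 0.5004 -0.2758  0.2325] w 0.0569
 rotvec [-0.016 -0.007 -0.011] shift in present frame cm [ 7.16 -6.25 -0.19] in target frame [ 7.23 -6.17 -0.34]
```

View pics/v10t.png

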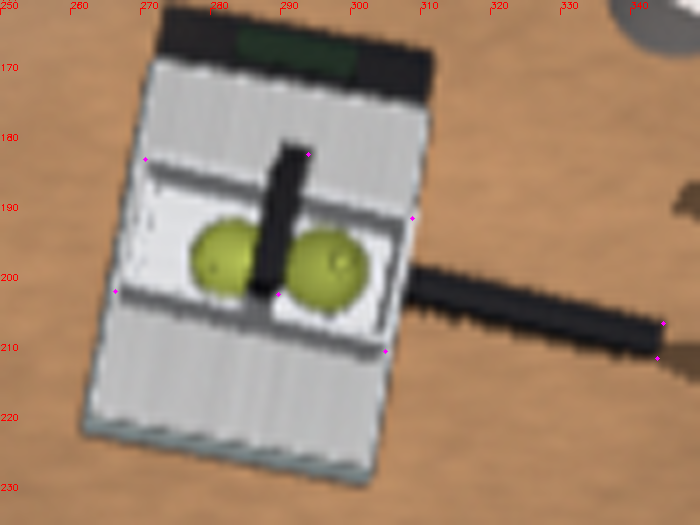

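>>> step_arm(
  motion="60 1.8 -1.5 -0.1 -0.016 -0.007 -0.011;60 1.8 -1.6 -0.1 0 0 0;60 1.8 -1.6 0 0 0 0;60 1.8 -1.5 0 0 0 0;60 2 0 0 0 0 0;60 2 0 0 0 0 0;60 1 0 0 0 0 0;60 0 0 0 0 0 0",
)

```text
time: 11.42
tool_pos: [0.5069, -0.2428, 0.1009]
ee_rot: [1.568, 0.873, 1.292]
wrist_force: [-0.6, 0.4, -0.4]
width: 0.0562
```

```bash
python3 - <<'E'
from h import *
im=snapshot("scene")
cv2.imwrite("pics/v11.png",cv2.resize(im[80:220,150:330,::-1],None,fx=4,fy=4,interpolation=cv2.INTER_CUBIC))
im=snapshot("top");
crop("top",im,280,150,100,80,7,"pics/v11t.png")
q=(.547,-.100,1.293)
R=toolR(.7,q[2],-1,"y")
t=T((-.118,0,.061),*q); rel(R,t)
E
```

```text
t 11.52 q [-0.88  0.38  1.42  0.57  1.75 -0.62] pos [ 0.5079 -0.2451  0.1035] w 0.0561
 rotvec [0.005 0.005 0.005] shift in present frame cm [ 5.33 -0.24 -0.25] in target frame [ 5.33 -0.27 -0.22]
```

View pics/v11.png

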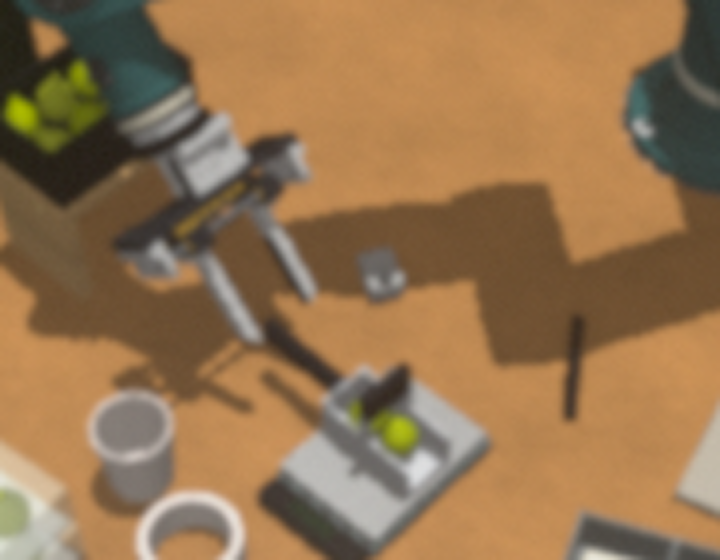

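View pics/v11t.png

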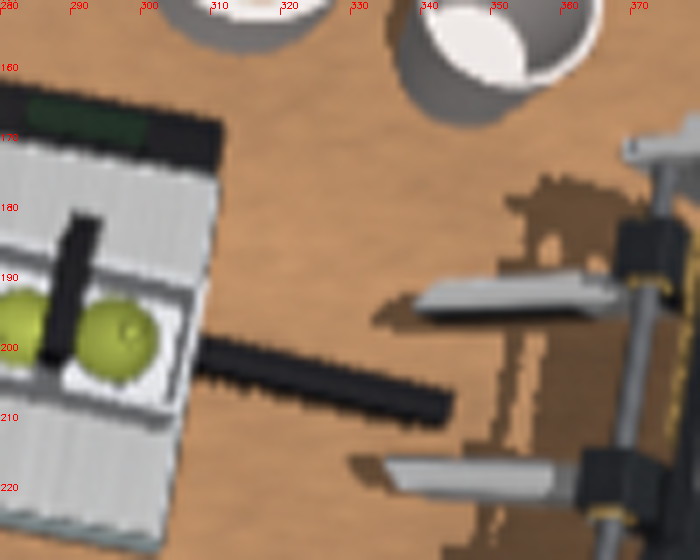

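>>> step_arm(
  motion="60 1.5 -0.1 -0.1 0 0 0;60 1.5 -0.1 0 0 0 0;60 1.3 0 0 0 0 0;60 1 0 0 0 0 0;50 0 0 0 0 0 0;40 0 0 0 0 0 0;35 0 0 0 0 0 0",
)

```text
time: 12.1
tool_pos: [0.5165, -0.2146, 0.0618]
ee_rot: [1.558, 0.876, 1.284]
wrist_force: [-0.5, -0.2, 0.5]
width: 0.0401
```

```bash
python3 - <<'E'
from h import *
im=snapshot("scene")
cv2.imwrite("pics/v12.png",cv2.resize(im[80:220,150:330,::-1],None,fx=4,fy=4,interpolation=cv2.INTER_CUBIC))
im=snapshot("top");
crop("top",im,280,150,100,80,7,"pics/v12t.png")
q=(.547,-.100,1.293)
R=toolR(.7,q[2],-1,"y")
t=T((-.118,0,.061),*q); rel(R,t)
E
```

```text
t 12.20 q [-0.83  0.39  1.49  0.58  1.65 -0.63] pos [ 0.5165 -0.2148  0.062 ] w 0.0336
 rotvec [0.006 0.006 0.005] shift in present frame cm [ 0.12 -0.   -0.22] in target frame [ 0.12 -0.01 -0.22]
```

View pics/v12.png

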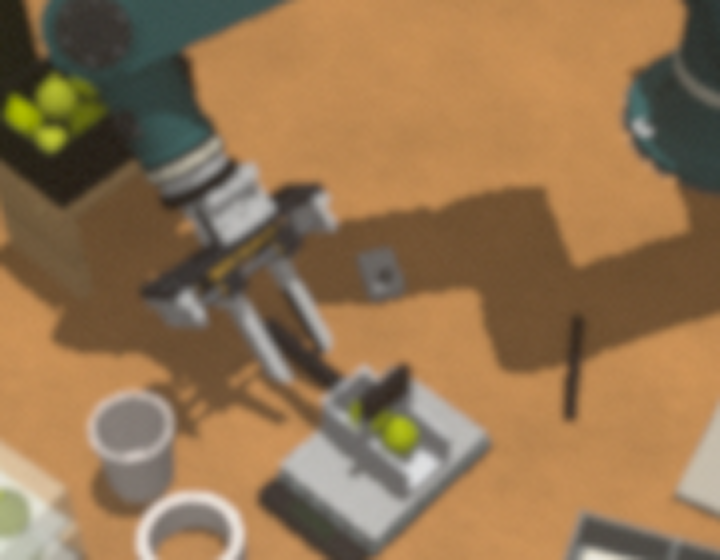

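View pics/v12t.png

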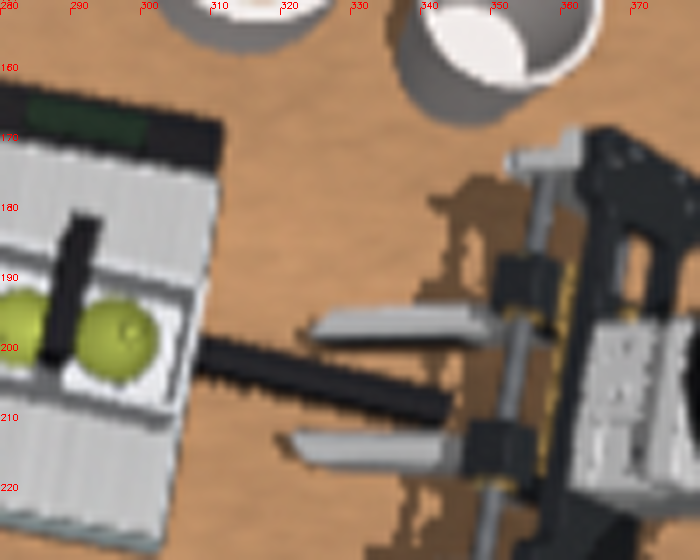

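>>> step_arm(
  motion="30 0 0 0 0 0 0;25 0 0 0 0 0 0;20 0 0 0 0 0 0;15 0 0 0 0 0 0;10 0 0 0 0 0 0;5 0 0 0 0 0 0;0 0 0 0 0 0 0;0 0 0 0 0 0 0;0 0 0 0 0 0 0;0 0 0 0 0 0 0;0 0 0 0 0 0 0;0 0 0 0 0 0 0",
)

```text
time: 13.2
tool_pos: [0.5162, -0.2141, 0.0613]
ee_rot: [1.559, 0.875, 1.285]
wrist_force: [-0.3, -1.8, 0.5]
width: 0.0139
```

```bash
python3 - <<'E'
from h import *
im=snapshot("top");
crop("top",im,250,150,100,80,7,"pics/v13t.png")
p,R,o=pose();print(p,R.as_euler("xyz"),R.as_matrix().round(3),o["wrist_force"],o["width"])
E
```

```text
[ 0.51623736 -0.21411343  0.06128306] [1.55905743 0.8750996  1.28515482] [[ 0.181  0.205  0.962]
 [ 0.615  0.74  -0.273]
 [-0.768  0.641  0.008]] [ 0.0095095  -0.89683502  1.03102341] 0.014191754573191807
```

View pics/v13t.png

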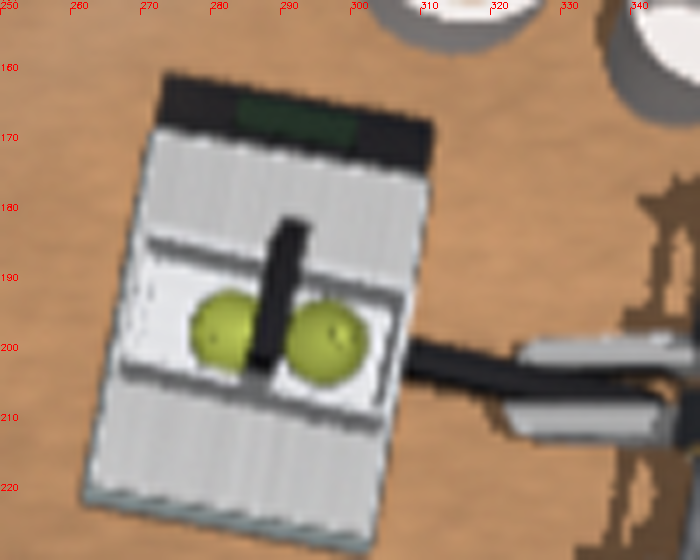

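>>> step_arm(
  motion="0 -0.15 0.13 0 0 0 0;0 -0.3 0.26 0 0 0 0;0 -0.46 0.385 0 0 0 0;0 -0.46 0.385 0 0 0 0;0 -0.3 0.26 0 0 0 0;0 -0.15 0.13 0 0 0 0;0 0 0 0 0 0 0",
)

```text
time: 13.83
tool_pos: [0.5163, -0.214, 0.0859]
ee_rot: [1.558, 0.876, 1.284]
wrist_force: [0.0, -0.4, -1.1]
width: 0.0138
```

```bash
python3 - <<'E'
from h import *
im=snapshot("top");cv2.imwrite("pics/raw14t.png",im[:,:,::-1])
p,R,o=pose();print(p,R.as_matrix().round(3),o["wrist_force"],o["wrist_torque"],o["width"])
# predicted if rigid
R0=Ro.from_euler("xyz",[1.559,.875,1.285]);p0=np.array([.5162,-.2141,.0613])
q=(.547,-.100,1.293)
M=[(.053,-.027,.04),(-.053,-.027,.04),(-.053,.027,.04),(.053,.027,.04),(-.006,-.027,.097),(-.006,.027,.097),(.053,.027,0),(.053,-.027,.005)]
tr=lambda X:R.apply(R0.inv().apply(X-p0))+p
crop("top",im,250,150,100,80,7,"pics/v14t.png",[proj("top",tr(T(m,*q,.03))) for m in M])
im=snapshot("scene")
crop("scene",im,190,130,100,75,7,"pics/v14.png",[proj("scene",tr(T(m,*q,.03))) for m in M])
E
```

```text
[ 0.5161299  -0.21384109  0.08542051] [[ 0.181  0.205  0.962]
 [ 0.615  0.74  -0.273]
 [-0.768  0.641  0.008]] [ 0.89667881  0.03086966 -2.77134648] [-0.60609311  0.12337062 -0.05724314] 0.014385912372779296
```

View pics/v14t.png

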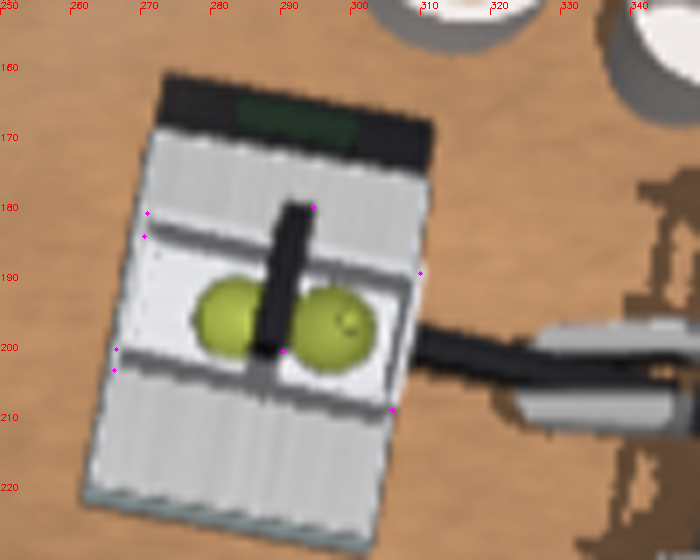

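View pics/v14.png

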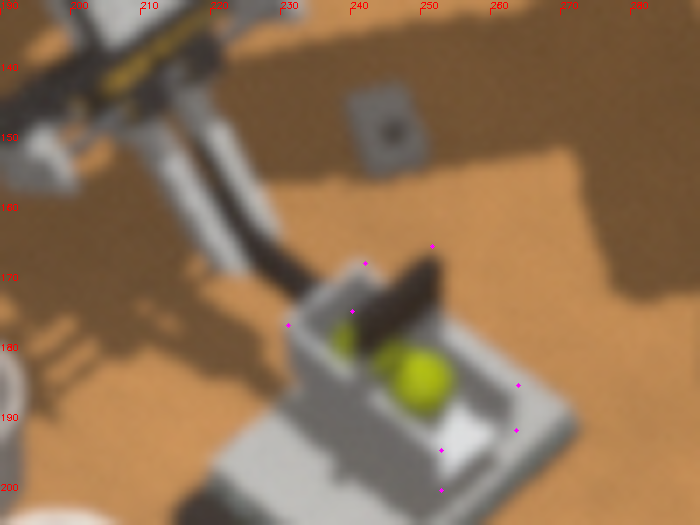

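>>> step_arm(
  motion="0 -0.15 0.13 0 0 0 0;0 -0.3 0.26 0 0 0 0;0 -0.46 0.385 0 0 0 0;0 -0.46 0.385 0 0 0 0;0 -0.46 0.385 0 0 0 0;0 -0.3 0.26 0 -0.01 0.008 0;0 -0.15 0.13 0 -0.02 0.017 0;0 0 0 0 -0.03 0.025 0;0 0 0 0 -0.038 0.032 0;0 0 0 0 -0.038 0.032 0;0 0 0 0 -0.038 0.032 0;0 0 0 0 -0.038 0.032 0;0 0 0 0 -0.038 0.032 0;0 0 0 0 -0.038 0.032 0;0 0 0 0 -0.03 0.025 0;0 0 0 0 -0.02 0.017 0;0 0 0 0 -0.01 0.008 0;0 0 0 0 0 0 0",
)

```text
time: 15.43
tool_pos: [0.5162, -0.2132, 0.1146]
ee_rot: [1.563, 0.877, 1.744]
wrist_force: [0.2, 1.4, -0.8]
width: 0.0142
```

```bash
python3 - <<'E'
from h import *
im=snapshot("top");cv2.imwrite("pics/raw15t.png",im[:,:,::-1])
crop("top",im,220,130,110,80,7,"pics/v15t.png")
R=toolR(.695,1.745,-1,"y"); rel(R,np.array([.605,-.054,.107])); p,R0,o=pose(); print(R0.as_matrix().round(3))
E
```

```text
t 15.48 q [-0.73  0.5   1.23  0.44  1.96 -0.86] pos [ 0.516  -0.2133  0.1147] w 0.0138
 rotvec [0.006 0.001 0.002] shift in present frame cm [ 9.65 10.32 11.58] in target frame [ 9.65 10.37 11.52]
[[-0.109 -0.14   0.984]
 [ 0.63   0.756  0.177]
 [-0.769  0.639  0.005]]
```

View pics/v15t.png

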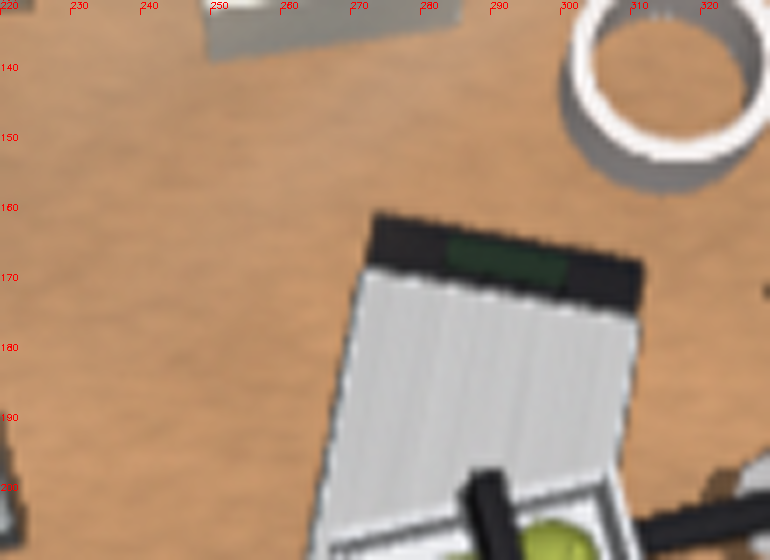

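>>> step_arm(
  motion="0 0.19 0.21 0.23 0 0 0;0 0.39 0.41 0.46 0 0 0;0 0.58 0.62 0.69 0 0 0;0 0.73 0.79 0.88 0 0 0;0 0.73 0.79 0.88 0 0 0;0 0.73 0.79 0.88 0 0 0;0 0.73 0.79 0.88 0 0 0;0 0.73 0.79 0.88 0 0 0;0 0.73 0.79 0.88 0 0 0;0 0.73 0.79 0.88 0 0 0;0 0.73 0.79 0.88 0 0 0;0 0.73 0.79 0.88 0 0 0;0 0.73 0.79 0.88 0 0 0;0 0.58 0.62 0.69 0 0 0;0 0.39 0.41 0.46 0 0 0;0 0.19 0.21 0.23 0 0 0;0 0 0 0 0 0 0",
)

```text
time: 16.9
tool_pos: [0.6049, -0.0531, 0.1078]
ee_rot: [1.563, 0.878, 1.743]
wrist_force: [0.3, 0.1, -2.1]
width: 0.0139
```

```bash
cat >> h.py <<'E'
SL=.695
def scoop_from_tool(p,R):
    # returns function scoop-frame point -> world, assuming TCP at tail point, slant SL
    c,s=np.cos(SL),np.sin(SL)
    A=np.array([[s,c,0],[0,0,-1],[-c,s,0]]) # tool axes (cols) in scoop frame
    Rs=R*Ro.from_matrix(A).inv()
    return lambda m:p+Rs.apply(np.asarray(m,float)-[-.118,0,.031])
RIM=[(.053,-.027,.04),(-.053,-.027,.04),(-.053,.027,.04),(.053,.027,.04),(-.006,-.027,.097),(-.006,.027,.097),(.053,.027,0),(.053,-.027,0),(.053,0,.009)]
E
python3 - <<'E'
from h import *
p,R,o=pose();f=scoop_from_tool(p,R)
im=snapshot("top");cv2.imwrite("pics/raw16t.png",im[:,:,::-1])
crop("top",im,180,150,110,80,7,"pics/v16t.png",[proj("top",f(m)) for m in RIM])
im=snapshot("scene");
crop("scene",im,250,170,110,80,7,"pics/v16.png",[proj("scene",f(m)) for m in RIM])
print("tip",f((.053,0,.009)))
R=toolR(.695,1.745,-1,"y"); rel(R,np.array([.605,-.054,.107]))
E
```

```text
tip [0.57457617 0.11510917 0.08543493]
t 17.00 q [-0.47  0.5   1.24  0.56  1.82 -0.63] pos [ 0.6046 -0.0542  0.1078] w 0.0138
 rotvec [0.006 0.002 0.002] shift in present frame cm [ 0.07 -0.04  0.04] in target frame [ 0.07 -0.04  0.04]
```

View pics/v16t.png

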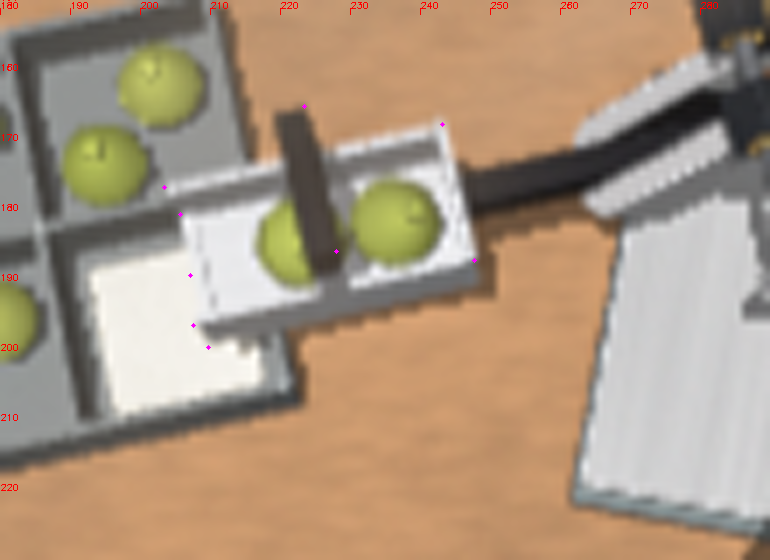

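View pics/v16.png

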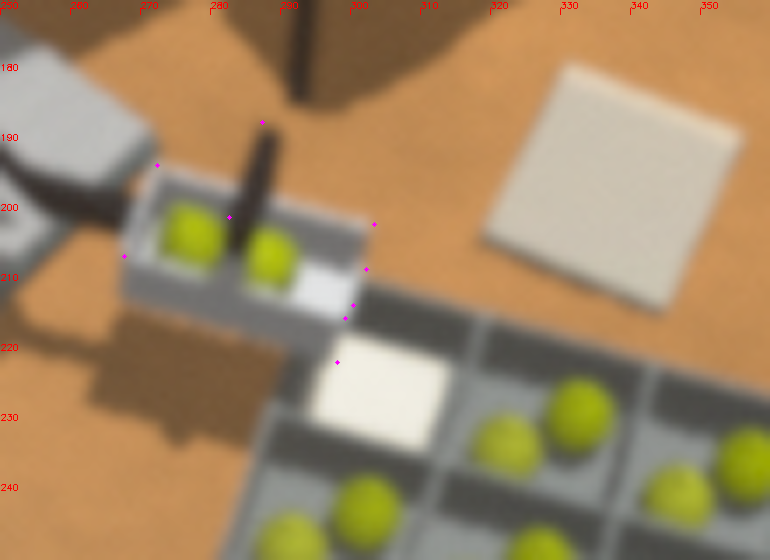

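>>> step_arm(
  motion="0 0.2 -0.05 0 0 0 0;0 0.4 -0.1 0 0 0 0;0 0.4 -0.1 0 0 0 0;0 0.4 -0.1 0 0 0 0;0 0.2 -0.05 0 0 0 0;0 -0.28 0.32 0 0 0 -0.025;0 -0.57 0.64 0 0 0 -0.05;0 -0.57 0.64 0 0 0 -0.05;0 -0.57 0.64 0 0 0 -0.05;0 -0.57 0.64 0 0 0 -0.05;0 -0.57 0.64 0 0 0 -0.05;0 -0.57 0.64 0 0 0 -0.05;0 -0.57 0.64 0 0 0 -0.05;0 -0.57 0.64 0 0 0 -0.05;0 -0.57 0.64 0 0 0 -0.05;0 -0.28 0.32 0 0 0 -0.025;0 0 0 0 0 0 0",
)

```text
time: 18.42
tool_pos: [0.598, -0.0142, 0.1745]
ee_rot: [1.521, 1.379, 1.703]
wrist_force: [0.6, 0.6, -0.4]
width: 0.0139
```

```bash
cat > see.py <<'E'
from h import *
import sys
t=sys.argv[1]
p,R,o=pose();f=scoop_from_tool(p,R)
im=snapshot("top")
crop("top",im,180,150,110,80,7,f"pics/{t}t.png",[proj("top",f(m)) for m in RIM])
im=snapshot("scene")
crop("scene",im,250,170,110,80,7,f"pics/{t}.png",[proj("scene",f(m)) for m in RIM])
z=f((0,0,1))-f((0,0,0))
print("t",o["time"],"tip",f((.053,0,.009)).round(4),"tilt",np.arccos(z[2]),"q",o["joint_positions"].round(2),"F",o["wrist_force"].round(1),"M",o["wrist_torque"].round(2),p.round(4))
E
python3 see.py v17
```

```text
t 18.4167 tip [0.5739 0.1229 0.0728] tilt 0.50341681845487 q [-0.22  0.24  1.31  0.18  1.66 -0.39] F [ 0.6  0.6 -0.4] M [-0.24 -0.08 -0.02] [ 0.598  -0.0142  0.1745]
```

View pics/v17t.png

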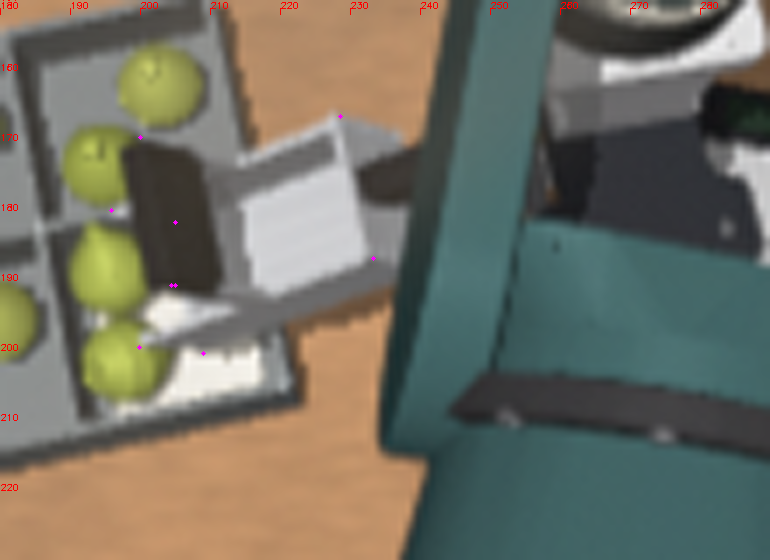

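View pics/v17.png

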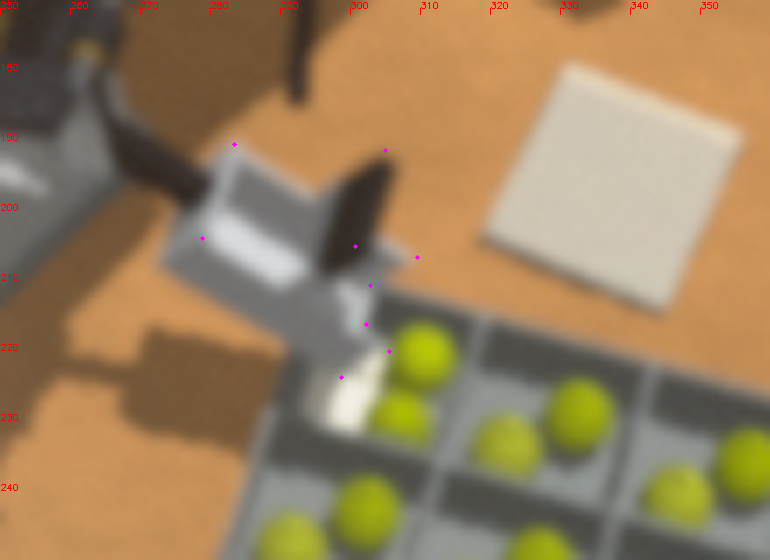

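Both figs have already rolled into the cell, side by side at the far wall: top-crop (108,268) and (125,360). I'll tip further so the tilt step is clearly met.

>>> step_arm(
  motion="0 -0.28 0.32 0 0 0 -0.025;0 -0.57 0.64 0 0 0 -0.05;0 -0.57 0.64 0 0 0 -0.05;0 -0.57 0.64 0 0 0 -0.05;0 -0.57 0.64 0 0 0 -0.05;0 -0.57 0.64 0 0 0 -0.05;0 -0.28 0.32 0 0 0 -0.025;0 0 0 0 0 0 0;0 0 0 0 0 0 0;0 0 0 0 0 0 0",
)

```text
time: 19.35
tool_pos: [0.5908, 0.0185, 0.2073]
ee_rot: [-1.535, 1.464, -1.358]
wrist_force: [-0.7, -0.1, -1.9]
width: 0.014
```

```bash
python3 see.py v18
```

```text
t 19.35 tip [0.5732 0.1201 0.0692] tilt 0.8015396168648797 q [-0.01  0.17  1.31 -0.1   1.63 -0.19] F [-0.7 -0.1 -1.9] M [-0.08 -0.09 -0.  ] [0.5908 0.0185 0.2073]
```

View pics/v18.png

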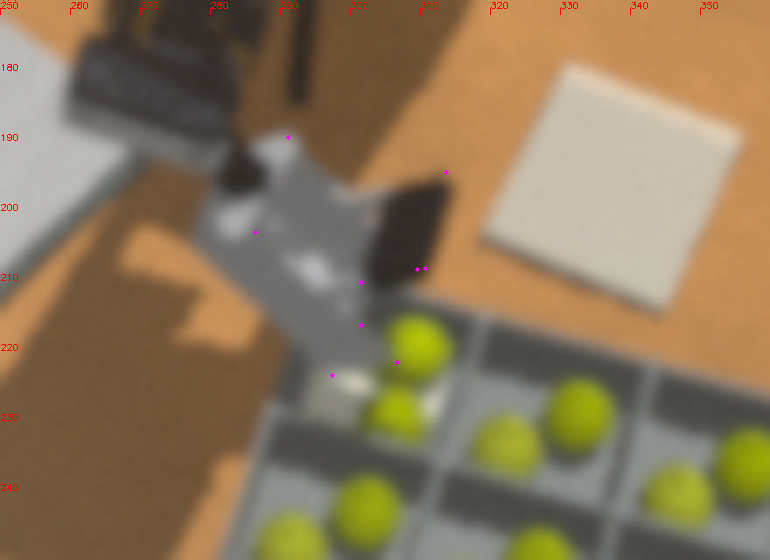

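View pics/v18t.png

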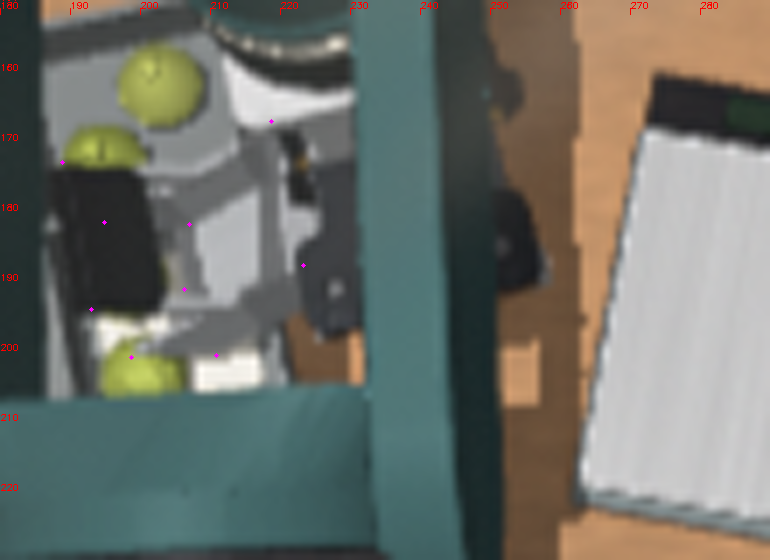

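>>> step_arm(
  motion="0 -0.5 0 0 0 0 0;0 -1 -0.1 0 0 0 0;0 -1 -0.1 0 0 0 0;0 -1 -0.1 0 0 0 0;0 -0.5 0 0 0 0 0.04;0 0 0 0 0 0 0.08;0 0 0 0 0 0 0.08;0 0 0 0 0 0 0.08;0 0 0 0 0 0 0.08;0 0 0 0 0 0 0.08;0 0 0 0 0 0 0.08;0 0 0 0 0 0 0.08;0 0 0 0 0 0 0.08;0 0 0 0 0 0 0.08;0 0 0 0 0 0 0.04;0 0 0 0 0 0 0",
)

```text
time: 20.78
tool_pos: [0.5909, 0.0182, 0.2471]
ee_rot: [1.566, 0.877, 1.742]
wrist_force: [0.0, -0.0, -2.2]
width: 0.0134
```

```bash
python3 - <<'E'
from h import *
R0=Ro.from_euler("xyz",[1.559,.875,1.285]); rel(R0,np.array([.520,-.216,.0915]))
p,R,o=pose();print(R.as_matrix().round(3))
im=snapshot("top");cv2.imwrite("pics/v19t.png",cv2.resize(im[100:290,100:340,::-1],None,fx=3,fy=3,interpolation=cv2.INTER_CUBIC))
E
```

```text
t 20.78 q [-0.38  0.34  1.18  0.63  1.96 -0.42] pos [0.5909 0.0182 0.2471] w 0.0134
 rotvec [ 0.344 -0.293 -0.   ] shift in present frame cm [ -2.01 -26.71 -11.11] in target frame [ -3.75 -28.75  -0.54]
[[-0.109 -0.136  0.985]
 [ 0.63   0.757  0.174]
 [-0.769  0.639  0.003]]
```

View pics/v19t.png

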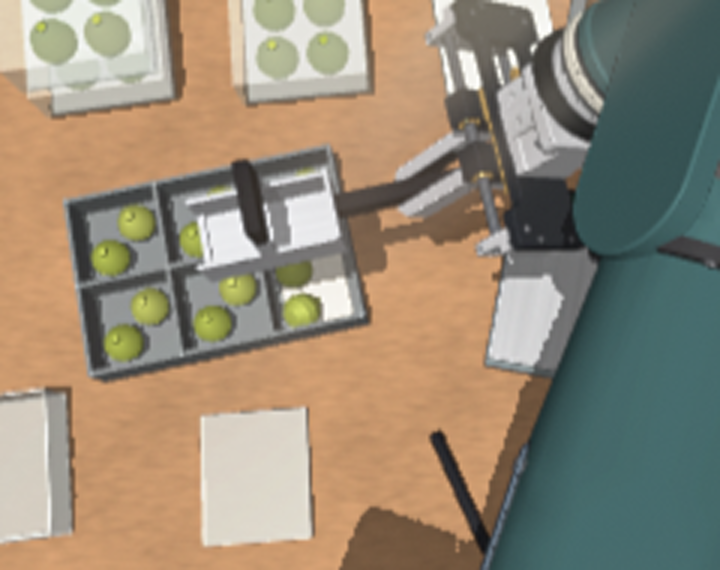

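>>> step_arm(
  motion="0 0 0 0 0.069 -0.0585 0;0 0 0 0 0.069 -0.0585 0;0 0 0 0 0.069 -0.0585 0;0 0 0 0 0.069 -0.0585 0;0 0 0 0 0.068 -0.059 0;0 -0.13 -1 0 0 0 0;0 -0.27 -2 0 0 0 0;0 -0.27 -2.1 -0.05 0 0 0;0 -0.27 -2.1 -0.05 0 0 0;0 -0.27 -2.1 -0.05 0 0 0;0 -0.27 -2.1 -0.05 0 0 0;0 -0.27 -2.1 -0.05 0 0 0;0 -0.27 -2.1 -0.05 0 0 0;0 -0.27 -2.1 -0.05 0 0 0;0 -0.27 -2.1 -0.05 0 0 0;0 -0.27 -2.1 -0.05 0 0 0;0 -0.27 -2.1 -0.05 0 0 0;0 -0.27 -2.1 -0.05 0 0 0;0 -0.27 -2 0 0 0 0;0 -0.13 -0.9 0 0 0 0",
)

```text
time: 22.5
tool_pos: [0.5196, -0.2182, 0.0899]
ee_rot: [1.555, 0.876, 1.286]
wrist_force: [1.1, -0.2, -1.3]
width: 0.0142
```

```bash
python3 - <<'E'
from h import *
R0=Ro.from_euler("xyz",[1.559,.875,1.285]); rel(R0,np.array([.520,-.216,.0635]))
p,R,o=pose();f=scoop_from_tool(p,R)
im=snapshot("top");crop("top",im,250,150,100,80,7,"pics/v20t.png",[proj("top",f(m)) for m in RIM])
im=snapshot("scene");crop("scene",im,190,130,100,75,7,"pics/v20.png",[proj("scene",f(m)) for m in RIM])
E
```

```text
t 22.50 q [-0.83  0.37  1.46  0.58  1.7  -0.6 ] pos [ 0.5196 -0.2182  0.0899] w 0.0142
 rotvec [ 0.004 -0.     0.001] shift in present frame cm [ 2.17 -1.52 -0.04] in target frame [ 2.17 -1.52 -0.04]
```

View pics/v20t.png

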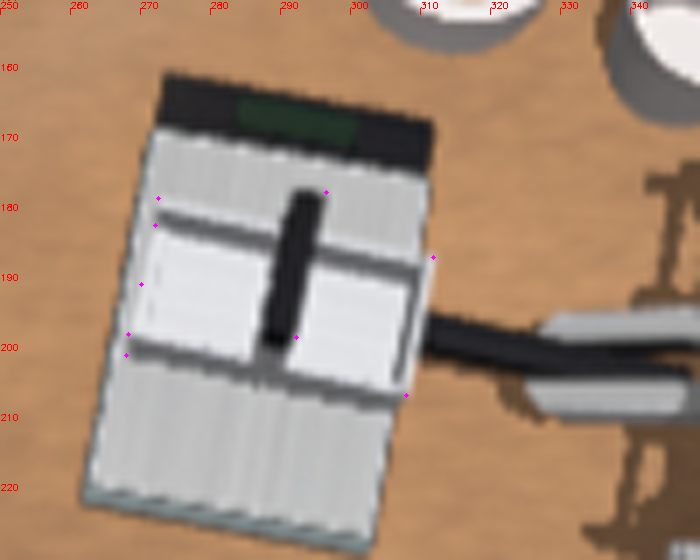

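View pics/v20.png

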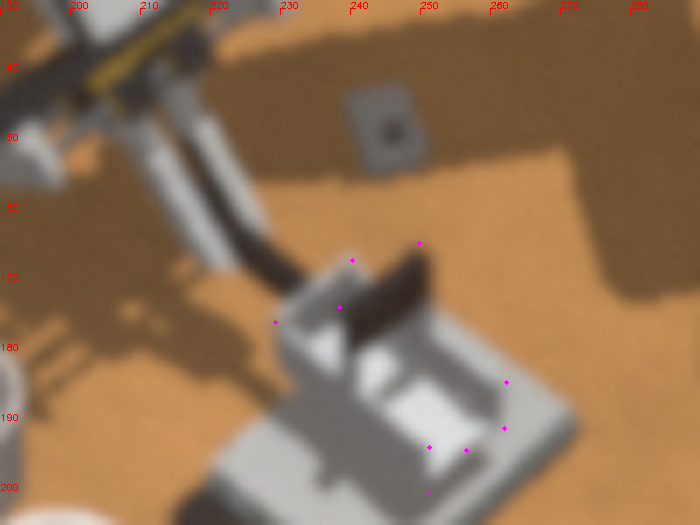

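>>> step_arm(
  motion="0 0.2 -0.16 0 0 0 0;0 0.4 -0.33 0 0 0 0;0 0.4 -0.33 0 0 0 0;0 0.4 -0.33 0 0 0 0;0 0.3 -0.25 0 0 0 0;0 0.2 -0.16 0 0 0 0;0 0.1 -0.08 0 0 0 0;0 0 0 0 0 0 0;0 0 0 0 0 0 0",
)

```text
time: 23.35
tool_pos: [0.5205, -0.2158, 0.0653]
ee_rot: [1.555, 0.874, 1.284]
wrist_force: [-0.3, -0.1, -1.2]
width: 0.0139
```

>>> step_arm(
  motion="0 0.1 -0.08 0 0 0 0;0 0.1 -0.08 0 0 0 0;0 0.08 -0.07 0 0 0 0;0 0 0 0 0 0 0;0 0 0 0 0 0 0",
)

```text
time: 23.77
tool_pos: [0.5204, -0.2159, 0.0616]
ee_rot: [1.555, 0.874, 1.284]
wrist_force: [0.0, 0.3, -1.2]
width: 0.014
```

>>> step_arm(
  motion="0 0.04 -0.03 0 0 0 0;0 0.04 -0.03 0 0 0 0;0 0 0 0 0 0 0;0 0 0 0 0 0 0",
)

```text
time: 24.1
tool_pos: [0.5206, -0.2159, 0.0613]
ee_rot: [1.554, 0.874, 1.284]
wrist_force: [-1.5, -1.7, 2.8]
width: 0.014
```

```bash
python3 - <<'E'
from h import *
o=robot.get_obs();print(o["wrist_force"],o["wrist_torque"],o["tool_pos"])
im=snapshot("scene");crop("scene",im,190,130,100,75,7,"pics/v21.png")
o=robot.get_obs();print(o["wrist_force"],o["wrist_torque"],o["tool_pos"])
E
```

```text
[-1.51153927 -1.72547317  2.83360583] [-0.05014751  0.16368297  0.15536232] [ 0.52056696 -0.2159014   0.06128509]
[-1.77142811 -1.39356142  3.15408254] [-0.04379701  0.19531818  0.15459   ] [ 0.52056213 -0.21590919  0.06127264]
```

View pics/v21.png

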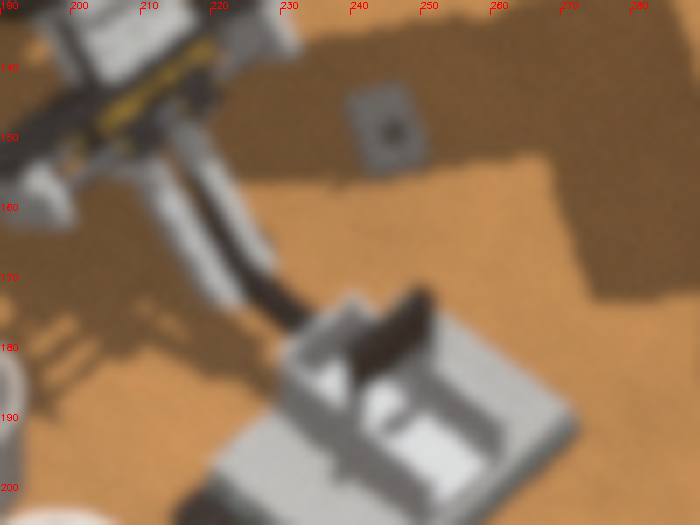

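>>> step_arm(
  motion="16 0 0 0 0 0 0;20 0 0 0 0 0 0;30 0 0 0 0 0 0;40 0 0 0 0 0 0;60 0 0 0 0 0 0;60 0 0 0 0 0 0;60 0 0 0 0 0 0;60 0 0 0 0 0 0;60 -1 0 0 0 0 0;60 -2 0 0 0 0 0;60 -2 0 0 0 0 0;60 -3 0 0 0 0 0;60 -3 0 0 0 0 0;60 -1 0 0 0 0 0;60 0 0 0 0 0 0;60 0 0 0 0 0 0",
)

```text
time: 25.48
tool_pos: [0.4987, -0.2898, 0.1526]
ee_rot: [1.554, 0.875, 1.283]
wrist_force: [-0.5, -0.0, -0.7]
width: 0.0564
```

```bash
python3 - <<'E'
from h import *
q,_=((.550,-.1015,1.29),0)
im=snapshot("top");cv2.imwrite("pics/raw22t.png",im[:,:,::-1]);crop("top",im,250,160,100,75,7,"pics/v22t.png",[proj("top",T(m,*q,.03)) for m in RIM])
crop("top",im,180,150,80,75,8,"pics/v22c.png")
im2=snapshot("scene");crop("scene",im2,200,110,140,105,5,"pics/v22.png")
o=robot.get_obs();print(o["time"],o["wrist_force"],o["tool_pos"],o["width"])
a=cv2.imread("pics/raw1.png");d=cv2.absdiff(a,im[:,:,::-1].copy()).max(2);cv2.imwrite("pics/diff.png",cv2.resize(d,(768,576)))
E
```

```text
25.5833 [ 0.05070029  1.07403554 -1.07403077] [ 0.49836123 -0.28830864  0.15114553] 0.0562140030579984
```

View pics/v22t.png

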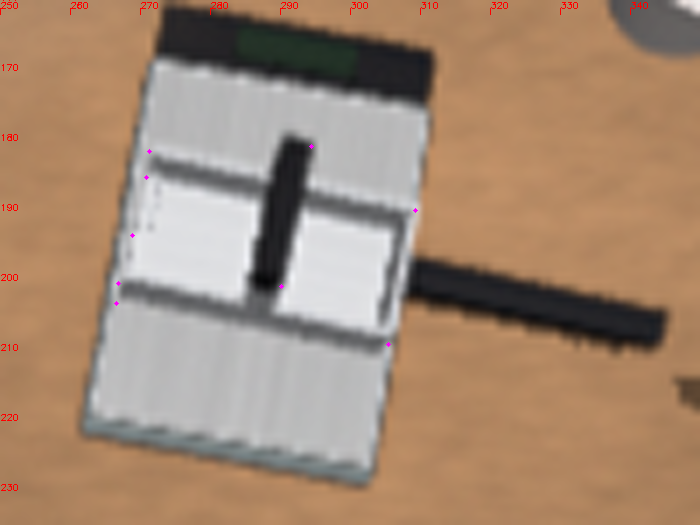

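View pics/v22c.png

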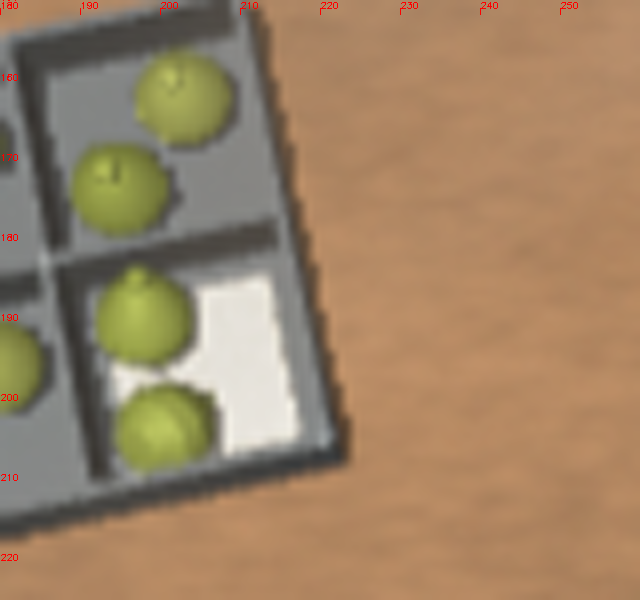

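View pics/v22.png

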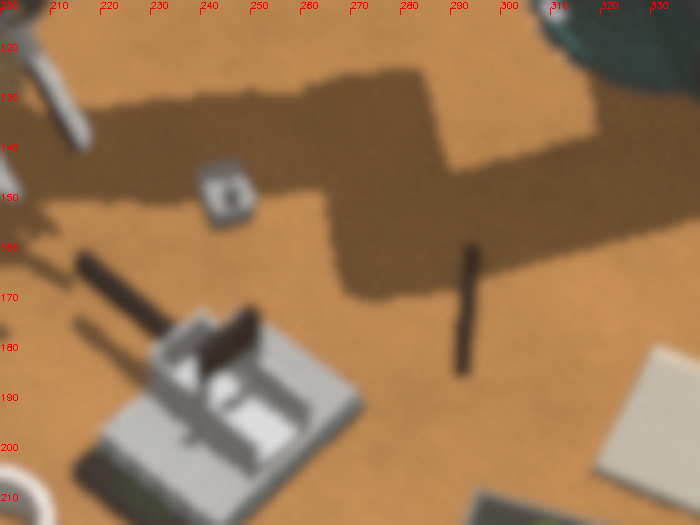

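View pics/diff.png

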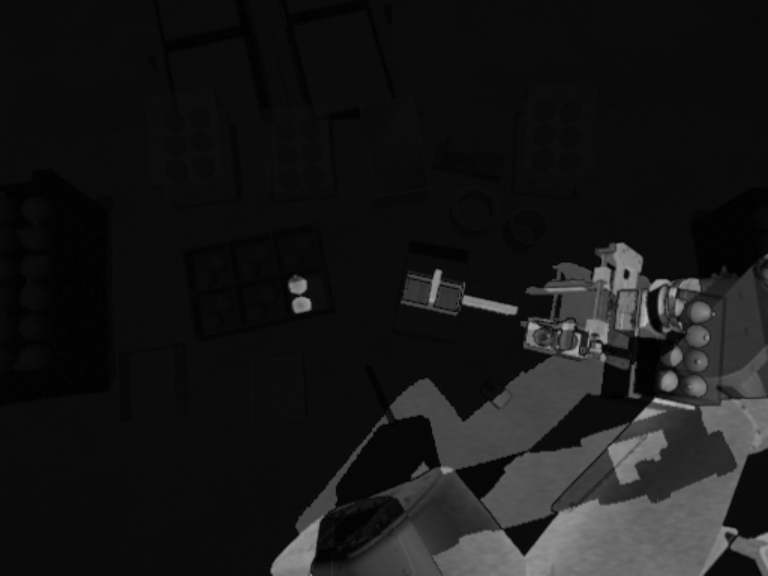

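```bash
python3 - <<'E'
from h import *
for u,v in((197.6,190),(200,203)):
    d=unp("top",u,v,.024)[:2]-[.5723,.1320];a=.175;print(np.cos(a)*d[0]+np.sin(a)*d[1],-np.sin(a)*d[0]+np.cos(a)*d[1])
print(robot.close_job())
E
```

```text
0.018350693989917885 0.014647010692792093
-0.02033989678815097 0.015199724444375501
the job is handed in; nothing more can be done
None
```

The job is handed in at about 25.6 s of the 72 s allowed, with both figs in the cell and the empty scoop released on the scale. The hand-in gave no verdict.

**What I did:** I lifted the scoop by its arch, brought it out forwards from under the shelf, and stood it on the scale with both figs in it, then released it. I took it again by the tail handle at about a 40° slant and tipped it over the empty cell to 0.8 rad. I then stood the empty scoop back on the scale, released it and backed the gripper away.

**Last checks:**
- **Figs:** both lie side by side in the cell, at about (+18, +15) mm and (−20, +15) mm from its middle, inside the ±36 mm limit.
- **Scoop:** it looks level in both views and stands about 5 mm from the platform's centre.
- **Bystanders:** comparing pictures from before and after showed no bystander moved. The area under the arm and its shadow could not be compared.
- **Gripper:** it ended clear of everything, and I saw no contact with the figs.

**What disagreed:**
- The figs rolled out by about 0.5 rad of tilt, earlier than the 0.6 to 0.9 rad given. I tipped on to 0.8 rad to be sure the tipping step counted.
- The camera and arm positions differed by roughly 3 to 5 mm, which the grips and placements absorbed.

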